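# Clear the tasting pile and put the slate on its easel

### The job

Take the little pile of tasting gear apart from the top down, one thing at a time: lay the red wax stick lengthwise along the middle of the brass rest, then set the black foil cutter in the middle of the square cork pad, then centre the round wooden cover on the mouth of the stoneware beaker, and last lay the framed slate lengthwise up the sloping easel that faces the guests, centred, with its lower end resting against the ledge on the far side. Leave everything lying flat on its place and still, and do not disturb the silver bottle stopper or the tea light.

Things in the scene. Friction and masses are not known exactly. Their poses are not given: they have to be found in the camera images.
- wax_center (a point): Red stick of sealing wax, 84 x 12 x 12 mm, topmost thing of the pile, lying flat on the foil cutter. The point is its centre (6 mm above its underside); its y axis runs along the stick, x across it, z up.
- cutter_center (a point): Black foil cutter, a low block 46 x 30 x 14 mm, second from the top, lying flat on the round cover. The point is its centre (7 mm above its underside); y runs along the 46 mm length, x across the 30 mm width, z up.
- cover_center (a point): Flat round wooden cover for the beaker, 66 mm across and 14 mm thick, no knob, third from the top, lying on the slate. The point is its centre (7 mm above its underside); z is its axis.
- slate_center (a point): Dark blank slate in a pale wooden frame, 130 x 64 x 14 mm, 0.22 kg, lying flat on the table at the bottom of the pile. The point is its centre (7 mm above its underside); x runs along the 130 mm length, y across the 64 mm width, z up.
- rest_top (a point): Brass rest for the wax stick, fixed: a flat plate 120 x 44 mm whose top is 6 mm above the table, with a lip 4 mm high across each short end (110 mm between the lips). The point is the middle of its top; x runs along its length.
- pad_top (a point): Square cork pad on a dark wooden base, fixed, 78 x 78 mm outside (cork 70 x 70), top 6 mm above the table. The point is the middle of its top; x and y run along its edges.
- beaker_rim (a point): Open stoneware beaker with a dark band, fixed, 62 mm across the mouth, 80 mm tall. The point is the centre of its mouth, level with the rim.
- easel_board: Easel board, fixed, 46 x 122 mm, rising at 22 degrees towards the robot. Origin: middle of the inner corner of board and ledge, 22 mm above the table; x points up the slope on the surface, y across, z square out of it. The ledge crosses the low end (x = 0), 14 mm high. With the slate's length along x and touching the ledge, its centre is at x = 65, y = 0, z = 7 mm; it overhangs 9 mm each side.
- stopper_center (a point): Bottle stopper with a silver ball crown, standing cork upward, 31 mm across, 56 mm tall, a bystander to be left alone; the point is on its axis 28 mm above the table.
- tealight_center (a point): Tea light in an aluminium cup, 38 mm across, cup 16 mm high (42 mm with its flame), a bystander to be left alone; the point is the middle of the cup.
Mind the look-alikes: they are no part of the job. Of the things like the part that bears wax_center, leave any that is turquoise; of the rest the smaller one is meant.

How it is judged (in metres and radians):
On the way, in this order (a step that is already met when the one before it is completed fails the run):
1. the wax stick lies released on the brass rest (horizontal distance between wax_center and rest_top below 0.012 m and z of wax_center in the frame of rest_top between 0.002 and 0.01 m and angle between the y axis of wax_center and the x axis of rest_top, either way round below 0.2 rad and linear speed of wax below 0.02 m/s and contact force between the fingers and wax below 0.05 N), for 0.2 s.
2. the foil cutter lies released on the cork pad (horizontal distance between cutter_center and pad_top below 0.013 m and z of cutter_center in the frame of pad_top between 0.003 and 0.011 m and angle between cutter_center's own z axis and vertical below 0.1 rad and linear speed of cutter below 0.02 m/s and contact force between the fingers and cutter below 0.05 N), for 0.2 s.
3. the cover lies released on the beaker (horizontal distance between cover_center and beaker_rim below 0.01 m and z of cover_center in the frame of beaker_rim between 0.002 and 0.011 m and angle between cover_center's own z axis and vertical below 0.08 rad and linear speed of cover below 0.02 m/s and contact force between the fingers and cover below 0.05 N), for 0.2 s.
4. the slate lies released on the easel against its ledge (x of slate_center in the frame of easel_board between 0.06 and 0.072 m and y of slate_center in the frame of easel_board between -0.012 and 0.012 m and z of slate_center in the frame of easel_board between 0.003 and 0.011 m and angle between the z axis of slate_center and the z axis of easel_board, either way round below 0.1 rad and angle between the x axis of slate_center and the x axis of easel_board, either way round below 0.15 rad and linear speed of slate below 0.02 m/s and contact force between the fingers and slate below 0.05 N), for 0.2 s.
At the end, for the whole second after the job is handed in: Wax on rest: within 12 mm and 0.2 rad of its length; cutter flat on pad within 13 mm; cover flat on beaker within 10 mm; slate flat on easel (0.1 rad), lengthwise (0.15 rad), within 12 mm sideways, lower end within 7 mm of the ledge; all at rest (horizontal distance between wax_center and rest_top below 0.012 m and z of wax_center in the frame of rest_top between 0.002 and 0.01 m and angle between the y axis of wax_center and the x axis of rest_top, either way round below 0.2 rad and horizontal distance between cutter_center and pad_top below 0.013 m and z of cutter_center in the frame of pad_top between 0.003 and 0.011 m and angle between cutter_center's own z axis and vertical below 0.1 rad and horizontal distance between cover_center and beaker_rim below 0.01 m and z of cover_center in the frame of beaker_rim between 0.002 and 0.011 m and angle between cover_center's own z axis and vertical below 0.08 rad and x of slate_center in the frame of easel_board between 0.06 and 0.072 m and y of slate_center in the frame of easel_board between -0.012 and 0.012 m and z of slate_center in the frame of easel_board between 0.003 and 0.011 m and angle between the z axis of slate_center and the z axis of easel_board, either way round below 0.1 rad and angle between the x axis of slate_center and the x axis of easel_board, either way round below 0.15 rad and linear speed of each of wax, cutter, cover, slate below 0.02 m/s); the robot touches nothing.
It fails at once if the bottle stopper is moved or tipped (distance of stopper_center from where it was at the start of the episode above 0.03 m or angle between stopper_center's own z axis and vertical above 0.3 rad).
It fails at once if the tea light is moved (distance of tealight_center from where it was at the start of the episode above 0.03 m).
It also fails if it takes over 115 s, if anything falls off the work surface, if the arm or the gripper's body presses on something with over 40 N, if the wrist force passes 120 N, or if a joint passes its speed limit or range.

### The arm

A 6-joint arm with a two-finger parallel gripper is mounted at the origin on the work surface; the furniture and walls round the work are solid. World frame = base frame: x ahead of the robot, y to its left, z up, the work surface at z = 0. Lengths are in mm, angles in rad, forces in N, time in s.
With the tool pointing down it reaches from about 350 to 875 mm from the base axis. Payload 4.2 kg.
Tool frame: the origin (TCP) lies on the centre line of the jaws, within the pads' length; the fingertips stand 25 mm ahead of it and the grasp point (between the pads) lies 6 mm ahead of it; z points along the fingers, y is the direction in which the jaws open and shut (so a half turn about z gives the same grasp; the last joint's range is limited). The gripper opens to 85 mm and grips with 20 to 120 N. Pads are 22 mm wide; open, the fingers measure 114 mm over their backs; the gripper's body (76 mm by 85 mm) begins 54 mm behind the grasp point. The pads swing forward as they close: fully open they stand 13 mm farther back than shut.
Start: joints at [1.46, 0.385, 0.008, 0, -1.194, -0.259], TCP at [225.86, 582.741, 256.312] pointing down, gripper open.
Joint ranges: [-3.14, 3.14], [-1.21, 2.06], [-1.07, 1.41], [-3.16, 2.05], [-2.99, -0.16], [-3.1, 3.1]. Speed limits (rad/s): [2.79, 2.79, 3.14, 3.14, 3.14, 3.14].

### API

Orientations are given as a unit quaternion [x, y, z, w].
In Python, from bench import arm gives the robot as it stands.
- The arm moves only by the tool drive_tool, never from a script. Its argument "plan" is a list of rows, each a list of 2 entries, a list of its own where there are three numbers: the shift along the tool's x, y, z in m, then the turn about the tool's z in degrees. A call has 1 to 12 rows; each row shifts and turns the commanded pose from where the row before left it, along the tool's axes as they then stand; what a row does not reach is not made up. A row lasts 1/8 s, in which the tool goes at most 62.5 mm and 10.7 degrees, less where a joint would pass 70% of its speed; a pose out of reach is approached as far as the arm can. A call with a gripper value outside its range is refused whole. "fingers" is the closure, from -1 (fully open) to 1 (shut), so that 0 is half open, set as the call begins (left out, the last holds). The fingers move at their own pace and stop on an object; the grip force is fixed at half the most. Time passes only in rows, so rows that do not move let the fingers close. It gives the time, the measured TCP pose, the force and the opening at its end, in the units of the state.
- arm.read_state(): the state, without advancing time (a new reading comes with each control period).
- arm.get_image(name): name is "side" or "top" or "wrist"; returns a dict with "image" (400x640x3 uint8, red, green, blue), "K" (3x3 intrinsics, pixels), "R" (3x3) and "t" (3): a world point X has camera coordinates R X + t. Camera axes: x right, y down, z forward; pixel columns grow to the right and rows downward; lengths in mm; the calibration is good to about 2 mm. A picture is of the moment at which its call begins. There is no depth.
- arm.job_done(): hands the job in, once; it reports no verdict.
The state is a dict: "clock": time; "joints": joint angles; "joint_vel": joint speeds; "joint_efforts": joint torques, N m; "position": TCP position; "ee_rot": TCP orientation; "contact_force": force on the tool from outside, world axes, zero at the start; "wrist_torque": the same for the moment, N m; "gripper_width": finger opening in mm.
Only numpy, scipy, OpenCV 4.12 (cv2) and the standard library are available. Lean on these libraries where they do the work, as an engineer would, in place of code of your own. Each camera call takes 0.05 s, during which the arm holds its last target.

## Working session

There is one attempt and no reset: what is moved stays moved. The work goes in short steps, Python scripts to look and compute and a tool call to move; the robot and the scene stay as the last step left them, time stands still between calls to the robot, and variables do not carry over. Pictures are saved under pics/ and viewed, and the job is handed in when it is done.

Besides the shell and the picture viewer there is one more tool, called after "Call:" by a JSON object that holds its "method" and its "body", one argument or row to a line. drive_tool: Moves the arm, as the interface text tells. Its arguments: {"type":"object","properties":{"plan":{"type":"array"},"fingers":{"type":"number"}},"required":["plan"]}

```bash
ls; mkdir -p pics
python3 - <<'E'
from bench import arm
import cv2
print(arm.read_state())
for n in("side","top","wrist"):
    d=arm.get_image(n);cv2.imwrite(f"pics/{n}0.png",d["image"][:,:,::-1]);print(n,d["K"].tolist(),d["R"].tolist(),d["t"].tolist())
E
```

```text
pics
{'clock': 0.0, 'joints': array([ 1.45956461e+00,  3.85565572e-01,  6.62976272e-03, -5.10017221e-04,
       -1.19399299e+00, -2.58615221e-01]), 'joint_vel': array([ 8.88997009e-04, -2.34015842e-05,  7.07680482e-04,  7.08845557e-04,
       -7.66891799e-04,  6.30604821e-04]), 'joint_efforts': array([-5.96813225e-04, -3.92292738e+01,  1.88400936e+01,  4.18624476e+00,
       -4.60044030e-03,  5.50314994e-07]), 'position': array([225.69775656, 582.26006314, 255.21598399]), 'ee_rot': array([ 9.82932435e-01, -1.83963678e-01, -1.57873613e-04,  1.08079090e-03]), 'contact_force': array([-0.0444408 , -0.749138  ,  0.44202999]), 'wrist_torque': array([-0.00346981, -0.02257461,  0.03588368]), 'gripper_width': 85.44484444047282}
side [[475.4171742890062, 0.0, 324.2602018169218], [0.0, 475.4171742890062, 199.52120218112833], [0.0, 0.0, 1.0]] [[0.99492634834402, -0.09850358005475937, -0.020459865278869428], [-0.0818528303639782, -0.6743117093181265, -0.7338963365747728], [0.05849508981307472, 0.731847500093334, -0.6789532834259645]] [-425.240129481672, 48.794350780798936, 1342.3081835340736]
top [[433.40436090241025, 0.0, 315.09429297324914], [0.0, 433.40436090241025, 200.71903229306648], [0.0, 0.0, 1.0]] [[0.005871350140896526, -0.9999519985413163, 0.007843969706101957], [-0.9836572375877733, -0.007186931732670818, -0.17990771788186544], [0.17995545612376954, -0.006659476368092348, -0.9836522175981655]] [-87.40097739998349, 407.58569179745285, 1284.63484095229]
wrist [[281.63040165757866, 0.0, 318.0942791897061], [0.0, 281.63040165757866, 202.76161632567565], [0.0, 0.0, 1.0]] [[-0.36162616643469875, -0.9323187850761515, 0.002863344875003918], [-0.8917300093289438, 0.34677576839056384, 0.29079916939244616], [-0.2721104669283159, 0.1026072582776856, -0.9567798306490322]] [623.6540627525546, -37.34012512200267, 381.46568260385]
```

View pics/side0.png

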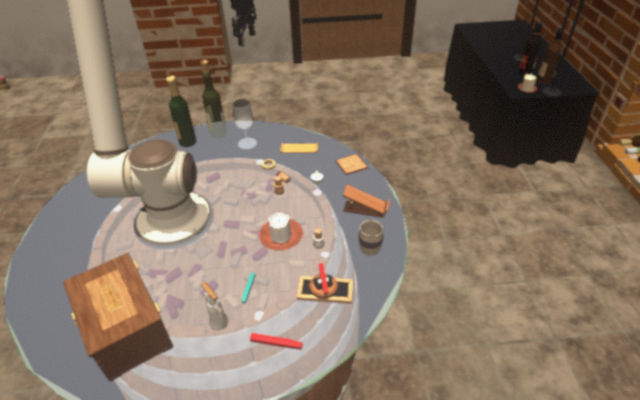

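View pics/top0.png

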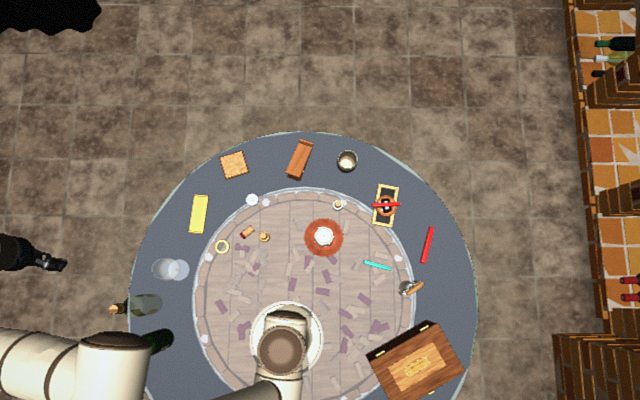

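View pics/wrist0.png

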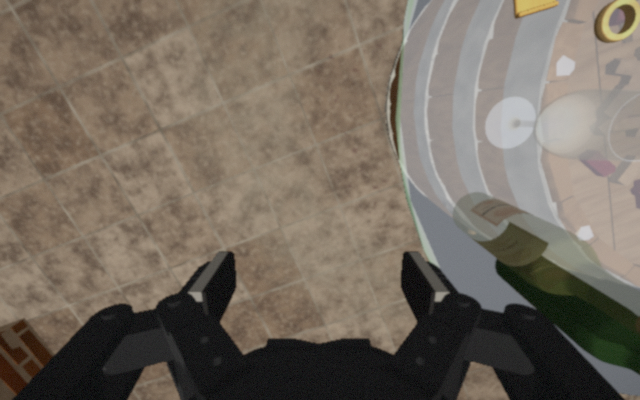

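Candidates for the wax (top view): red stick on the pile (385,205), a larger red stick (427,245) and a turquoise one (377,265). The description points to the one on the pile. I'll check this in close crops.

```bash
cat > h.py <<'E'
import numpy as np,cv2
from bench import arm
def cam(n):
    d=arm.get_image(n); return {k:np.array(v) for k,v in d.items()}
def proj(d,X):
    c=np.asarray(d["R"])@np.asarray(X,float).T.reshape(3,-1)+np.asarray(d["t"]).reshape(3,1)
    p=d["K"]@c; return (p[:2]/p[2]).T
def ray(d,uv,z):
    r=d["R"].T@np.linalg.inv(d["K"])@np.array([uv[0],uv[1],1.]); o=-d["R"].T@d["t"]
    return o+r*(z-o[2])/r[2]
def tri(a,ua,b,ub):
    A=[]
    for d,u in((a,ua),(b,ub)):
        P=d["K"]@np.c_[d["R"],d["t"]]
        A+= [u[0]*P[2]-P[0],u[1]*P[2]-P[1]]
    A=np.array(A);return np.linalg.lstsq(A[:,:3],-A[:,3],rcond=None)[0]
def crop(im,x0,y0,x1,y1,s,fn):
    c=cv2.resize(np.ascontiguousarray(im[y0:y1,x0:x1,::-1]),None,fx=s,fy=s,interpolation=cv2.INTER_CUBIC)
    cv2.imwrite(fn,c)
E
python3 - <<'E'
from h import *
s=cam("side");t=cam("top")
np.save("/tmp/c.npy",[s,t],allow_pickle=True)
crop(t["image"],180,130,310,230,6,"pics/t1.png")
crop(t["image"],280,140,410,240,6,"pics/t2.png")
crop(s["image"],240,130,400,250,5,"pics/s1.png")
crop(s["image"],240,210,370,310,6,"pics/s2.png")
E
```

```text
(no output)
```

View pics/t1.png

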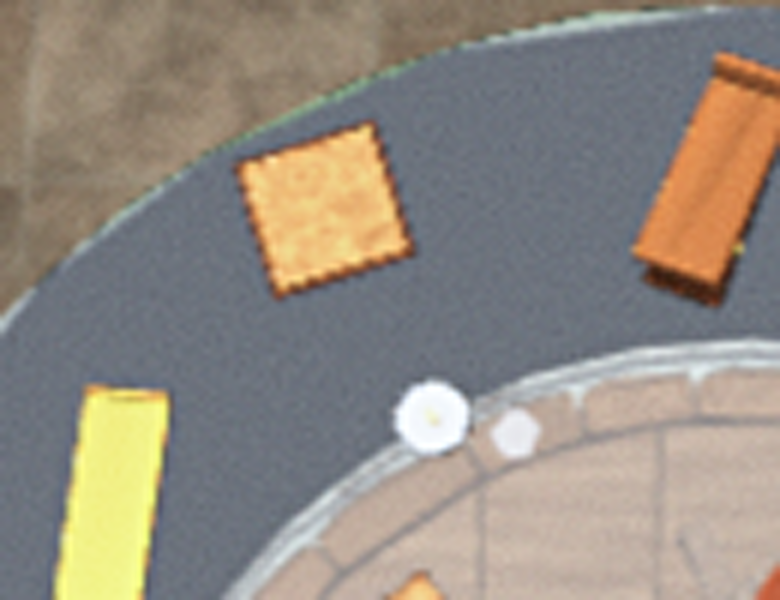

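View pics/t2.png

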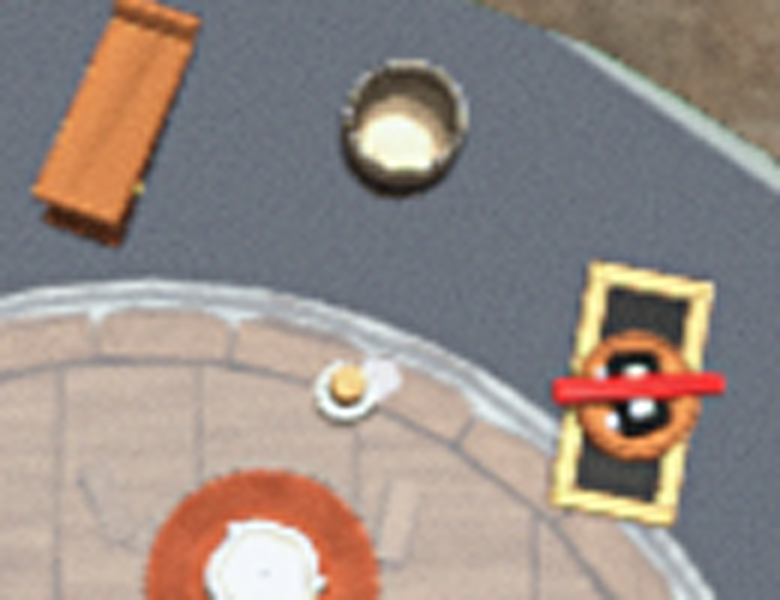

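View pics/s1.png

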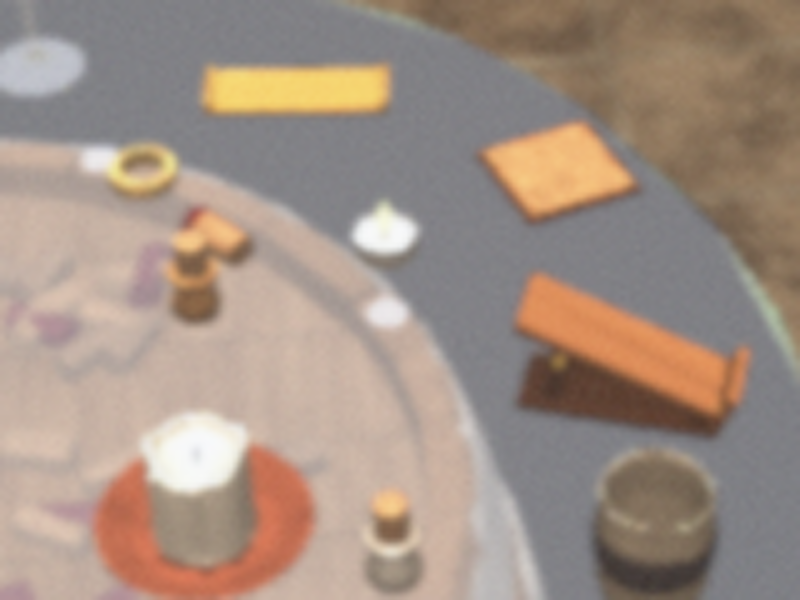

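View pics/s2.png

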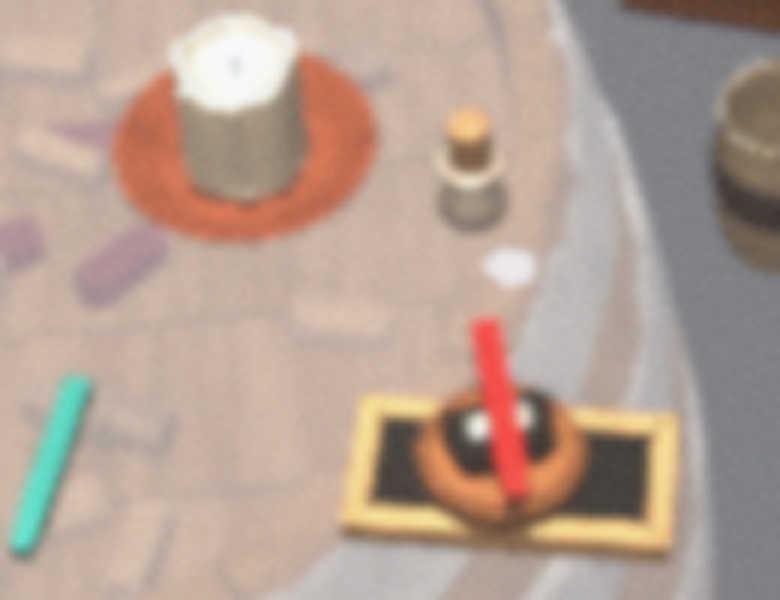

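Crops confirm it. The wax is the small red stick on the black cutter, round cover and slate at top (385,205). The easel, beaker, pad and rest are at (299,159), (347,161), (234,165) and (198,214), with the tea light at (252,200) and the stopper at (337,205). Now a rough localisation.

Run:
```python
from h import *
s,t=np.load("/tmp/c.npy",allow_pickle=True)
T1=lambda x,y:(180+(x+.5)/6-.5,130+(y+.5)/6-.5)
T2=lambda x,y:(280+(x+.5)/6-.5,140+(y+.5)/6-.5)
S1=lambda x,y:(240+(x+.5)/5-.5,130+(y+.5)/5-.5)
S2=lambda x,y:(240+(x+.5)/6-.5,210+(y+.5)/6-.5)
P={"wax L(s top)":(T2(556,391),S2(487,322)),"wax R":(T2(722,385),S2(516,494)),
"slate A":(T2(592,265),S2(678,415)),"slate B":(T2(712,288),S2(672,548)),"slate C":(T2(555,505),S2(362,398)),"slate D":(T2(672,522),S2(345,530)),
"cover":(T2(638,395),S2(500,452)),
"beaker rim":(T2(404,124),S1(657,500)),
"pad1":(T1(238,163),S1(583,124)),"pad2":(T1(372,124),S1(635,186)),"pad3":(T1(412,250),S1(537,217)),"pad4":(T1(278,297),S1(483,155)),
"easel top L":(T1(635,252),S1(538,275)),"easel top R":(T2(113,225),S1(519,322)),
"ledge L":(T1(718,55),S1(748,350)),"ledge R":(T2(198,18),S1(735,400)),
"tealight":(T1(433,415),S1(385,222)),"stopper top":(T2(349,385),S1(390,502))}
for k,(a,b) in P.items():
    X=tri(t,a,s,b); print(k,X.round(1),np.abs(proj(t,X)-a).max().round(2),np.abs(proj(s,X)-b).max().round(2))
hsv=cv2.cvtColor(np.ascontiguousarray(t["image"]),cv2.COLOR_RGB2HSV)
m=cv2.inRange(hsv,(22,120,120),(35,255,255));m[:, :185]=0;m[:,212:]=0
ys,xs=np.nonzero(m);r=cv2.minAreaRect(np.c_[xs,ys].astype(np.float32));print("rest",len(xs),r,[ray(t,p,6).round(1) for p in cv2.boxPoints(r)],ray(t,r[0],6))
st=arm.read_state();print(st["position"],st["joints"])
w=cam("wrist")
from scipy.spatial.transform import Rotation as Ro
R=Ro.from_quat(st["ee_rot"]).as_matrix();print("tool R",R.round(3).tolist());print("cam centre in tool",(R.T@(-w["R"].T@w["t"]-st["position"])).round(1),"cam axes in tool",(R.T@w["R"].T).round(3).tolist())
```

```text
wax L(s top) [ 394.6 -257.2   50.1] 0.04 0.04
wax R [ 398.1 -341.2   49.1] 0.16 0.17
slate A [ 468.6 -282.7   11.6] 0.07 0.07
slate B [ 457.2 -345.4   10.3] 0.11 0.12
slate C [ 341.9 -260.8   13.4] 0.06 0.06
slate D [ 332.5 -321.6    9.4] 0.43 0.46
cover [ 395.9 -302.9   25.3] 0.45 0.47
beaker rim [ 528.3 -180.1   69.8] 0.28 0.26
pad1 [5.541e+02 2.215e+02 3.000e-01] 0.38 0.29
pad2 [575.8 150.7   3.2] 0.22 0.18
pad3 [509.2 127.3   3.3] 0.48 0.39
pad4 [484.1 197.6  -0.5] 0.46 0.36
easel top L [493.3   5.9  62.8] 0.26 0.23
easel top R [476.9 -33.7  64.3] 0.5 0.44
ledge L [607.7 -33.7  29.4] 0.0 0.0
ledge R [592.9 -75.9  33.1] 0.43 0.39
tealight [415.6 110.5  23.3] 0.03 0.03
stopper top [ 396.2 -152.7   56.3] 0.08 0.07
rest 119 ((198.3349609375, 213.60025024414062), (13.696767807006836, 38.172943115234375), 8.530765533447266) [array([314.9, 303.3,   6. ]), array([433.4, 292.5,   6. ]), array([427.2, 249.9,   6. ]), array([308.9, 261.4,   6. ])] [370.64139867 276.79890098   6.        ]
[225.77549632 582.54267643 255.80960895] [ 1.45961916e+00  3.85110635e-01  7.32648552e-03 -1.99160546e-04
 -1.19396720e+00 -2.58581582e-01]
tool R [[0.932, -0.361, -0.0], [-0.361, -0.932, -0.001], [0.0, 0.001, -1.0]]
cam centre in tool [  75.4    0.  -118.7] cam axes in tool [[-0.0, -0.957, -0.291], [1.0, -0.0, 0.001], [-0.001, -0.291, 0.957]]
```

Run:
```python
from h import *
s,t=np.load("/tmp/c.npy",allow_pickle=True)
crop(t["image"],90,230,240,350,5,"pics/t3.png")
crop(s["image"],140,60,300,180,5,"pics/s3.png")
crop(t["image"],300,220,480,360,4,"pics/t4.png")
```

```text
(no output)
```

View pics/t3.png

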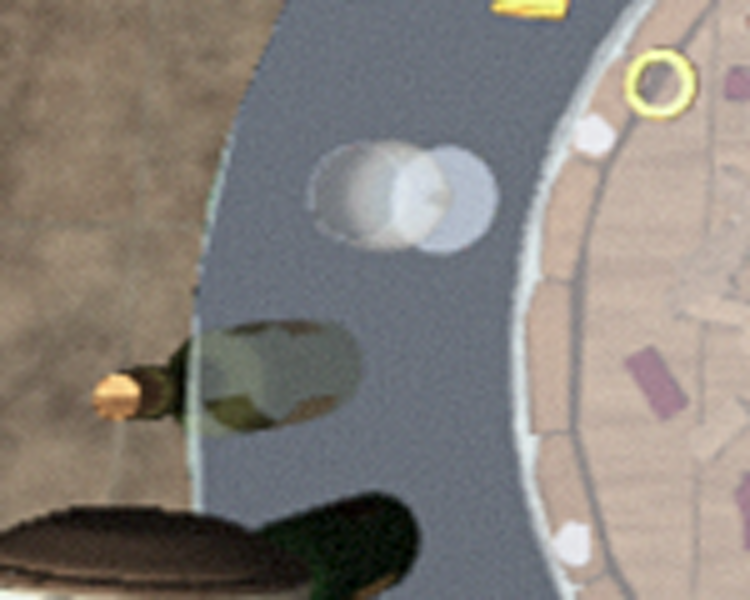

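View pics/s3.png

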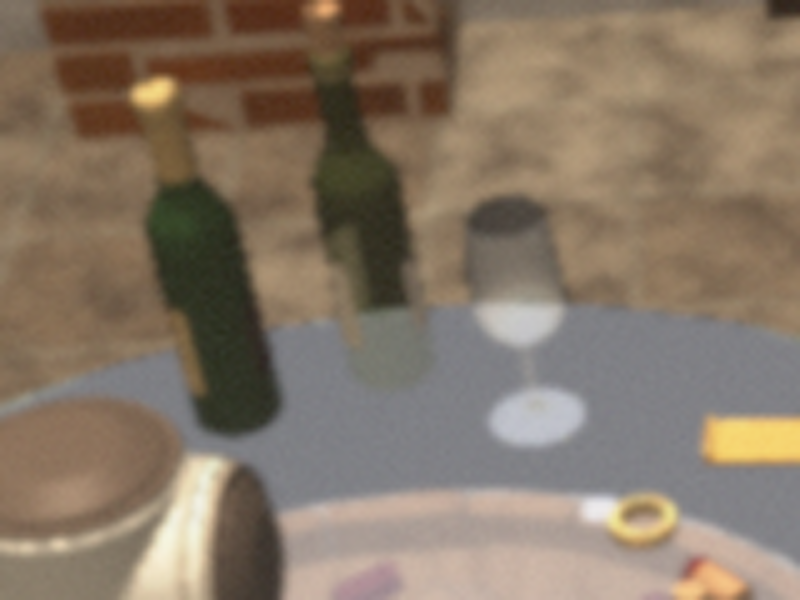

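Run:
```python
from h import *
s,t=np.load("/tmp/c.npy",allow_pickle=True)
T3=lambda x,y:(90+(x+.5)/5-.5,230+(y+.5)/5-.5)
S3=lambda x,y:(140+(x+.5)/5-.5,60+(y+.5)/5-.5)
print("bottle2 top",tri(t,T3(117,397),s,S3(324,12)).round())
print("bottle2 base",ray(s,S3(390,365),0).round(), "b1 base",ray(s,S3(235,405),0).round(),"glass base",ray(s,S3(537,415),0).round())
print("glass rim",tri(t,T3(365,195),s,S3(510,215)).round())
print("box",tri(t,(430,322),s,(133,259)).round(),tri(t,(462,362),s,(165,330)).round())
print("candle top",tri(t,(323,236),s,(279,220)).round(),"corkscrew", tri(t,(420,283),s,(203,287)).round())
```

```text
bottle2 top [100. 401. 263.]
bottle2 base [ 97. 404.   0.] b1 base [ -5. 369.   0.] glass base [199. 332.   0.]
glass rim [201. 325. 157.]
box [  50. -370.  252.] [  24. -463.  150.]
candle top [ 299. -108.   60.] corkscrew [ 152. -371.  148.]
```

View pics/t4.png

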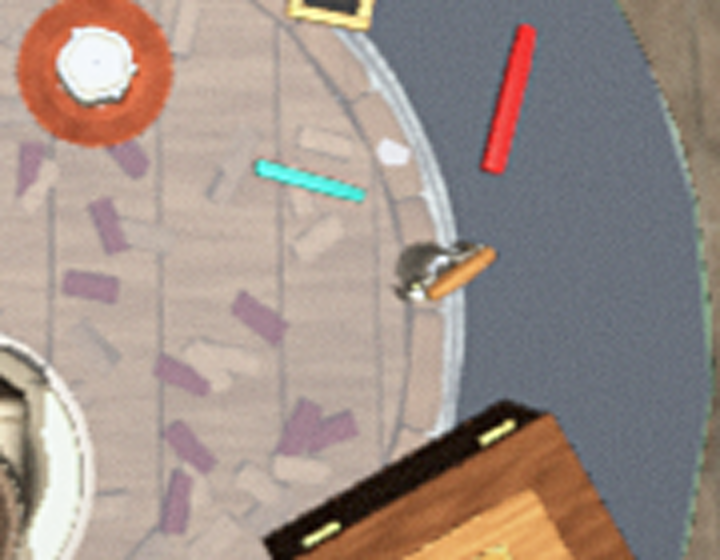

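```bash
cat > plan.py <<'E'
import sys,json,math
from h import *
from scipy.spatial.transform import Rotation as Ro
# yaw = world angle of tool y axis (deg), tool z down; tool x = yaw+90
def yaw_now(st):
    R=Ro.from_quat(st["ee_rot"]).as_matrix(); return math.degrees(math.atan2(R[1,1],R[0,1]))
def plan(wps,step=55,dstep=10,start=None):
    st=arm.read_state(); p=np.array(st["position"]); y=yaw_now(st)
    if start is not None: p=np.array(start[:3],float); y=start[3]
    rows=[]
    for w in wps:
        q=np.array(w[:3],float); dy=(w[3]-y+180)%360-180
        n=max(1,math.ceil(np.linalg.norm(q-p)/step-.02),math.ceil(abs(dy)/dstep-.02))
        for i in range(n):
            k=n-i; d=(q-p)/k; a=math.radians(y); dd=(w[3]-y+180)%360-180
            X=np.array([-math.sin(a),math.cos(a)]);Y=np.array([math.cos(a),math.sin(a)])
            # tool x at yaw+90
            sh=[round(float(d[:2]@X)/1000,3)+0.0,round(float(d[:2]@Y)/1000,3)+0.0,round(float(-d[2])/1000,3)+0.0]
            t=round(-dd/k,1)+0.0
            rows.append([sh,t])
            p=p+np.r_[X*sh[0]+Y*sh[1],-sh[2]]*1000; y=y-t
    for i in range(0,len(rows),12): print(json.dumps(rows[i:i+12]))
    print("end",p.round(1),round(y,1))
if __name__=="__main__":
    plan(json.loads(sys.argv[1]),*(json.loads(a) for a in sys.argv[2:]))
E
python3 plan.py '[[480,350,270,-125],[570,0,260,-150],[396,-300,200,-177.6]]'
```

```text
[[[0.046, 0.018, -0.002], 2.0], [[0.046, 0.016, -0.002], 2.0], [[0.047, 0.015, -0.002], 2.0], [[0.048, 0.013, -0.002], 2.0], [[0.048, 0.011, -0.002], 1.9], [[0.048, 0.01, -0.002], 2.0], [[0.049, 0.008, -0.002], 1.9], [[0.039, 0.034, 0.001], 3.6], [[0.041, 0.031, 0.001], 3.6], [[0.043, 0.028, 0.002], 3.6], [[0.045, 0.026, 0.001], 3.6], [[0.046, 0.023, 0.002], 3.5]]
[[[0.048, 0.02, 0.001], 3.6], [[0.048, 0.016, 0.002], 3.5], [[0.025, 0.043, 0.009], 3.9], [[0.028, 0.041, 0.008], 4.0], [[0.03, 0.039, 0.009], 3.9], [[0.033, 0.037, 0.008], 4.0], [[0.035, 0.035, 0.009], 3.9], [[0.038, 0.032, 0.008], 4.0], [[0.04, 0.029, 0.009], 3.9]]
end [ 396.5 -300.   200. ] -177.6
```

Call:
{"method": "drive_tool", "body": {
  "plan": [
    [[0.046,0.018,-0.002],2.0],
    [[0.046,0.016,-0.002],2.0],
    [[0.047,0.015,-0.002],2.0],
    [[0.048,0.013,-0.002],2.0],
    [[0.048,0.011,-0.002],1.9],
    [[0.048,0.01,-0.002],2.0],
    [[0.049,0.008,-0.002],1.9],
    [[0.039,0.034,0.001],3.6],
    [[0.041,0.031,0.001],3.6],
    [[0.043,0.028,0.002],3.6],
    [[0.045,0.026,0.001],3.6],
    [[0.046,0.023,0.002],3.5]
  ]
}}

```text
clock: 1.8
position: [544.0, 98.1, 263.5]
ee_rot: [0.895, -0.446, 0.0, -0.0]
contact_force: [1.2, 0.3, -0.4]
gripper_width: 85.3
```

Call:
{"method": "drive_tool", "body": {
  "plan": [
    [[0.048,0.02,0.001],3.6],
    [[0.048,0.016,0.002],3.5],
    [[0.025,0.043,0.009],3.9],
    [[0.028,0.041,0.008],4.0],
    [[0.03,0.039,0.009],3.9],
    [[0.033,0.037,0.008],4.0],
    [[0.035,0.035,0.009],3.9],
    [[0.038,0.032,0.008],4.0],
    [[0.04,0.029,0.009],3.9],
    [[0,0,0],0]
  ]
}}

```text
clock: 3.05
position: [394.5, -301.6, 199.5]
ee_rot: [0.72, -0.694, -0.001, 0.0]
contact_force: [0.4, 0.1, 0.2]
gripper_width: 85.5
```

Run:
```python
from h import *
w=cam("wrist");st=arm.read_state()
print(st["position"],st["joints"].round(2),st["clock"],st["contact_force"])
np.save("/tmp/w1.npy",[w],allow_pickle=True)
cv2.imwrite("pics/w1.png",w["image"][:,:,::-1])
```

```text
[ 395.66933113 -300.78865808  200.04166478] [-0.32  0.22 -0.38 -0.   -0.97  0.36] 3.1 [ 0.35167809 -0.33361087  0.06512454]
```

View pics/w1.png

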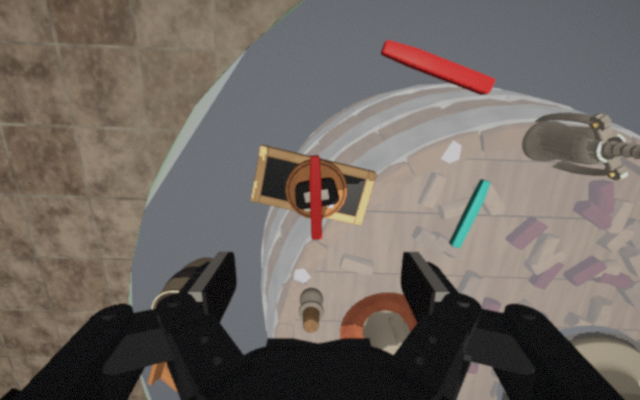

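Run:
```python
from h import *
w=np.load("/tmp/w1.npy",allow_pickle=True)[0]
crop(w["image"],245,135,385,250,5.5,"pics/w1c.png")
s,t=np.load("/tmp/c.npy",allow_pickle=True)
hsv=cv2.cvtColor(np.ascontiguousarray(w["image"]),cv2.COLOR_RGB2HSV)
m=cv2.inRange(hsv,(0,190,100),(5,255,255))|cv2.inRange(hsv,(172,190,100),(180,255,255))
n,l,stt,ce=cv2.connectedComponentsWithStats(m)
for i in range(1,n):
    if stt[i,4]>60:
        ys,xs=np.nonzero(l==i);r=cv2.minAreaRect(np.c_[xs,ys].astype(np.float32));b=cv2.boxPoints(r)
        print(stt[i],r,[ray(w,p,54).round(1).tolist() for p in b],ray(w,r[0],54))
```

```text
[382  52 104  41 269] ((433.35821533203125, 72.36854553222656), (110.49375915527344, 3.4461984634399414), 21.03750991821289) [[346.6, -429.2, 54.0], [345.8, -431.7, 54.0], [252.3, -404.0, 54.0], [252.8, -401.3, 54.0]] [ 300.26819173 -416.79729561   54.        ]
[309 163  13  75 501] ((315.27874755859375, 199.96884155273438), (74.30059051513672, 11.270986557006836), 87.70938873291016) [[405.8, -334.7, 54.0], [395.3, -335.5, 54.0], [389.3, -260.0, 54.0], [400.8, -259.0, 54.0]] [ 397.90000357 -298.80234      54.        ]
```

View pics/w1c.png

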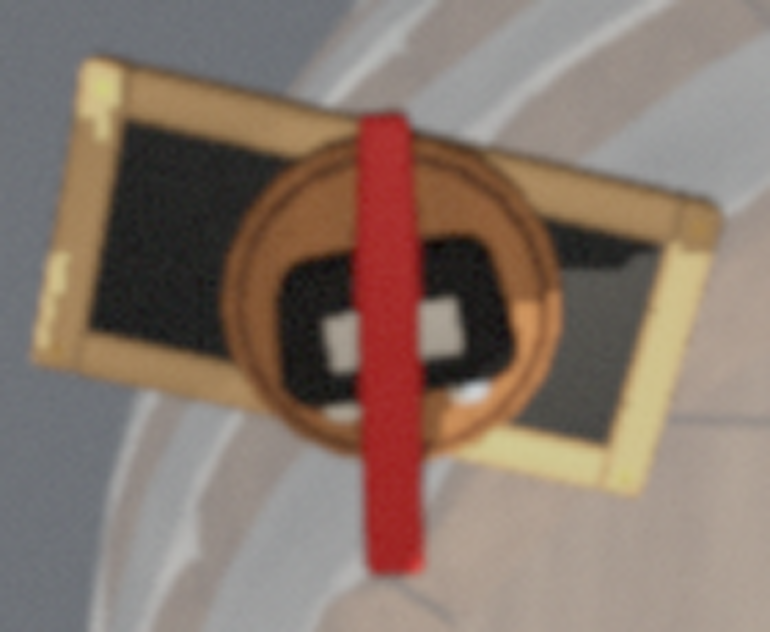

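Run:
```python
from h import *
w=np.load("/tmp/w1.npy",allow_pickle=True)[0];s,t=np.load("/tmp/c.npy",allow_pickle=True)
C=lambda x,y:(245+(x+.5)/5.5-.5,135+(y+.5)/5.5-.5)
T2=lambda x,y:(280+(x+.5)/6-.5,140+(y+.5)/6-.5)
S2=lambda x,y:(240+(x+.5)/6-.5,210+(y+.5)/6-.5)
print("wax far end",ray(w,C(384,114),54).round(1),"near",ray(w,C(395,574),54).round(1))
print("tri top ends",tri(w,C(395,574),t,T2(554,391)).round(1),tri(w,C(384,114),t,T2(725,385)).round(1))
print("tri side",tri(w,C(395,574),s,S2(487,318)).round(1),tri(w,C(384,114),s,S2(516,497)).round(1))
for c in((276,265),(490,235),(517,375),(297,408)): print("cut",ray(w,C(*c),42).round(1))
for c in((321,318),(461,297),(467,355),(330,374)): print("label",ray(w,C(*c),42).round(1))
for c in((220,305),(563,290),(385,140),(400,458)): print("cov",ray(w,C(*c),28).round(1))
for c in((85,57),(722,205),(640,495),(30,360)): print("slate",ray(w,C(*c),14).round(1))
```

```text
wax far end [ 400.2 -342.1   54. ] near [ 395.3 -257.4   54. ]
tri top ends [ 394.8 -256.1   50.6] [ 399.  -342.2   49.9]
tri side [ 394.8 -255.9   50.9] [ 398.3 -341.1   46.8]
cut [ 419.  -312.5   42. ]
cut [ 380.3 -319.5   42. ]
cut [ 373.9 -293.2   42. ]
cut [ 414.7 -285.2   42. ]
label [ 410.6 -302.8   42. ]
label [ 385.  -307.7   42. ]
label [ 383.4 -296.7   42. ]
label [ 408.7 -292.1   42. ]
cov [ 430.8 -301.    28. ]
cov [ 364.8 -306.4   28. ]
cov [ 400. -334.   28.]
cov [ 394.9 -270.9   28. ]
slate [ 458.5 -345.8   14. ]
slate [ 332.7 -321.5   14. ]
slate [ 344.  -259.3   14. ]
slate [ 471.1 -284.3   14. ]
```

```bash
python3 plan.py '[[397.5,-299.7,110,-176.7],[397.5,-299.7,70,-176.7]]' 45
```

```text
[[[-0.001, -0.001, 0.045], -0.5], [[0.0, -0.001, 0.045], -0.5], [[0.0, 0.0, 0.04], 0.0]]
end [ 397.6 -299.7   70. ] -176.7
```

Call:
{"method": "drive_tool", "body": {
  "plan": [
    [[-0.001,-0.001,0.045],-0.5],
    [[0.0,-0.001,0.045],-0.5],
    [[0.0,0.0,0.02],0.0],
    [[0.0,0.0,0.02],0.0],
    [[0,0,0],0]
  ]
}}

```text
clock: 3.72
position: [398.6, -297.6, 69.4]
ee_rot: [0.729, -0.685, -0.001, 0.001]
contact_force: [0.7, -0.4, -0.4]
gripper_width: 85.4
```

Run:
```python
from h import *
w=cam("wrist");st=arm.read_state()
print(st["position"],st["contact_force"])
crop(w["image"],180,100,500,340,2.4,"pics/w2.png")
```

```text
[ 399.27552679 -298.06172375   70.36554708] [ 0.7260995   0.01219005 -0.11565988]
```

View pics/w2.png

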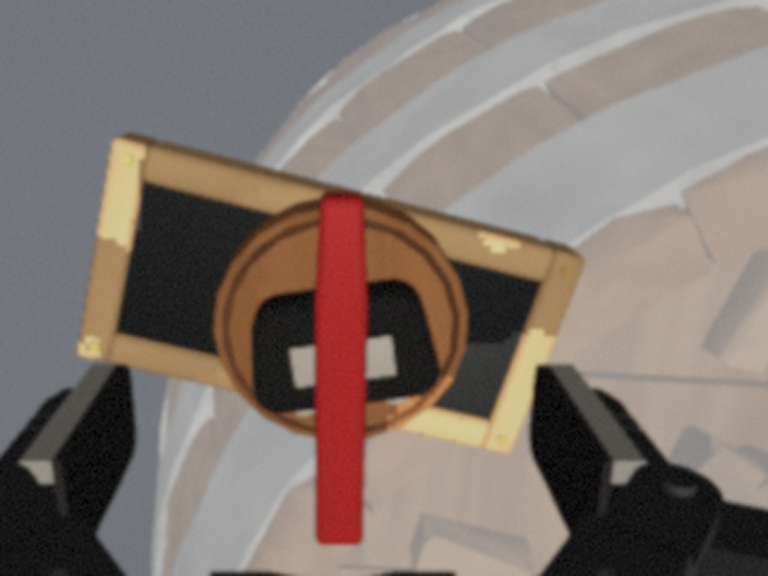

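Call:
{"method": "drive_tool", "body": {
  "plan": [
    [[0,0.001,0],0],
    [[0,0,0],0],
    [[0,0,0],0],
    [[0,0,0],0],
    [[0,0,0],0],
    [[0,0,0],0],
    [[0,0,0],0],
    [[0,0,0],0]
  ],
  "fingers": 1
}}

```text
clock: 4.78
position: [397.7, -298.9, 70.8]
ee_rot: [0.728, -0.686, 0.0, -0.0]
contact_force: [-1.2, 0.5, 5.8]
gripper_width: 9.2
```

Call:
{"method": "drive_tool", "body": {
  "plan": [
    [[0,0,-0.01],0],
    [[0,0,-0.02],0],
    [[0,0,-0.05],0],
    [[0,0,-0.05],0],
    [[0,0,0],0]
  ]
}}

```text
clock: 5.4
position: [399.8, -299.8, 204.9]
ee_rot: [0.728, -0.686, 0.005, -0.002]
contact_force: [-0.2, -0.7, -1.2]
gripper_width: 9.4
```

```bash
python3 - <<'E'
from h import *
w=cam("wrist");st=arm.read_state()
print(st["position"],st["gripper_width"],st["contact_force"])
crop(w["image"],160,100,480,340,2.4,"pics/w3.png")
np.save("/tmp/w3.npy",[w],allow_pickle=True)
E
python3 plan.py '[[520,-100,220,-150],[545,60,220,-130],[371,277,200,-95]]' 55
```

```text
[ 398.2529668  -298.93113393  202.27153033] 9.245122232638206 [-0.48410555 -0.25913316 -1.4782866 ]
[[[-0.038, -0.027, -0.004], -5.3], [[-0.036, -0.03, -0.003], -5.3], [[-0.033, -0.033, -0.004], -5.3], [[-0.029, -0.036, -0.003], -5.3], [[-0.026, -0.039, -0.004], -5.4], [[-0.042, -0.034, 0.0], -6.7], [[-0.038, -0.038, 0.0], -6.6], [[-0.033, -0.043, 0.0], -6.7], [[-0.045, -0.009, 0.003], -5.8], [[-0.044, -0.014, 0.003], -5.8], [[-0.043, -0.018, 0.004], -5.8], [[-0.041, -0.022, 0.003], -5.9]]
[[[-0.038, -0.026, 0.004], -5.8], [[-0.036, -0.031, 0.003], -5.9]]
end [370.8 277.5 200.3] -95.0
```

View pics/w3.png

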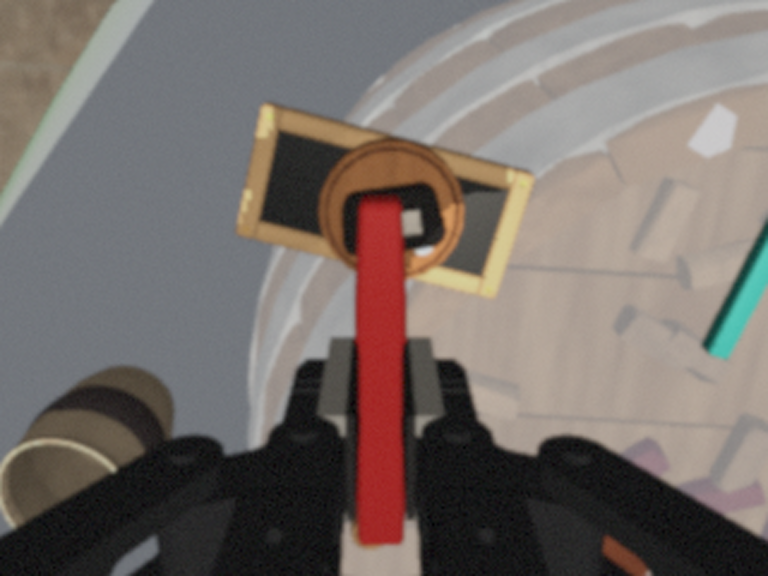

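Call:
{"method": "drive_tool", "body": {
  "plan": [
    [[-0.038,-0.027,-0.004],-5.3],
    [[-0.036,-0.03,-0.003],-5.3],
    [[-0.033,-0.033,-0.004],-5.3],
    [[-0.029,-0.036,-0.003],-5.3],
    [[-0.026,-0.039,-0.004],-5.4],
    [[-0.042,-0.034,0.0],-6.7],
    [[-0.038,-0.038,0.0],-6.6],
    [[-0.033,-0.043,0.0],-6.7],
    [[-0.045,-0.009,0.003],-5.8],
    [[-0.044,-0.014,0.003],-5.8],
    [[-0.043,-0.018,0.004],-5.8],
    [[-0.041,-0.022,0.003],-5.9]
  ]
}}

```text
clock: 6.95
position: [426.6, 205.0, 203.6]
ee_rot: [0.99, -0.144, -0.001, 0.001]
contact_force: [0.2, 1.1, -0.6]
gripper_width: 9.5
```

Call:
{"method": "drive_tool", "body": {
  "plan": [
    [[-0.038,-0.026,0.004],-5.8],
    [[-0.036,-0.031,0.003],-5.9],
    [[0,0,0],0]
  ]
}}

```text
clock: 7.32
position: [367.9, 278.7, 196.8]
ee_rot: [0.999, -0.041, -0.001, 0.001]
contact_force: [-0.0, -0.6, 0.4]
gripper_width: 9.0
```

Run:
```python
from h import *
w=cam("wrist");st=arm.read_state()
print(st["position"],st["gripper_width"],st["clock"])
cv2.imwrite("pics/w4.png",w["image"][:,:,::-1])
np.save("/tmp/w4.npy",[w],allow_pickle=True)
w3=np.load("/tmp/w3.npy",allow_pickle=True)[0]
C=lambda x,y:(160+(x+.5)/2.4-.5,100+(y+.5)/2.4-.5)
print([ray(w3,C(*c),185.5).round(1) for c in((380,198),(382,545))])
```

```text
[368.65397834 277.81596918 196.94553849] 9.40075940129411 7.375
[array([ 403.7, -343.2,  185.5]), array([ 398. , -256.3,  185.5])]
```

View pics/w4.png

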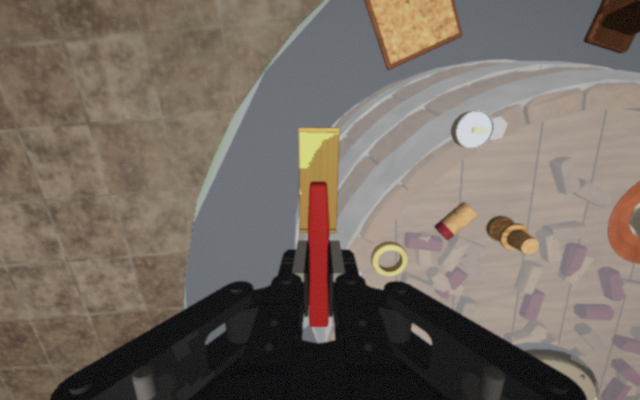

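Run:
```python
from h import *
w=np.load("/tmp/w4.npy",allow_pickle=True)[0]
crop(w["image"],270,110,370,250,4.2,"pics/w4c.png")
s,t=np.load("/tmp/c.npy",allow_pickle=True)
for c in((299,128.5),(339,128.5),(339.5,230),(300,230.5)): print(ray(w,c,8).round(1))
for c in((318,183),(318.5,327)): print("wax",ray(w,c,180).round(1))
S1=lambda x,y:(240+(x+.5)/5-.5,130+(y+.5)/5-.5)
print(tri(w,(299,128.5),s,S1(390,68)),tri(w,(339,128.5),s,S1(390,113)))
```

```text
[432.6 292.5   8. ]
[429.1 250.4   8. ]
[313.7 256.8   8. ]
[316.9 303.2   8. ]
wax [411.9 274.6 180. ]
wax [326.5 281.4 180. ]
[433.7421984  292.57542265   4.17712164] [429.85320148 249.67940699  -0.55956089]
```

View pics/w4c.png

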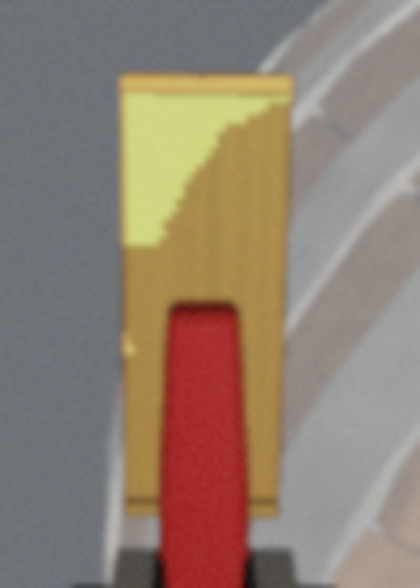

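```bash
python3 plan.py '[[370.5,276.1,60,-94.8],[370.5,276.1,36,-94.8]]' 50
```

```text
[[[0.001, 0.001, 0.046], 0.0], [[0.0, 0.0, 0.045], 0.0], [[0.001, 0.001, 0.046], -0.1], [[0.0, 0.0, 0.024], 0.0]]
end [370.5 275.7  35.9] -94.8
```

Call:
{"method": "drive_tool", "body": {
  "plan": [
    [[0.001,0.001,0.046],0.0],
    [[0.0,0.0,0.045],0.0],
    [[0.001,0,0.046],0],
    [[0.0,0.0,0.014],0.0],
    [[0.0,0.0,0.005],0.0],
    [[0,0,0],0]
  ]
}}

```text
clock: 8.12
position: [372.2, 275.9, 42.2]
ee_rot: [0.999, -0.044, -0.0, 0.0]
contact_force: [-0.0, -0.8, 0.2]
gripper_width: 9.5
```

Call:
{"method": "drive_tool", "body": {
  "plan": [
    [[-0.001,0,0.004],0.0],
    [[0.0,0.0,0.002],0.0],
    [[0,0,0],0]
  ]
}}

```text
clock: 8.5
position: [370.9, 276.6, 36.5]
ee_rot: [0.999, -0.043, 0.0, -0.0]
contact_force: [-0.3, 0.4, -0.1]
gripper_width: 9.2
```

Run:
```python
from h import *
print([(lambda s:(s["position"].round(1),s["contact_force"].round(1)))(arm.read_state())])
s=cam("side")
st=arm.read_state();print(st["position"].round(1),st["contact_force"].round(1))
crop(s["image"],240,110,360,190,6,"pics/s5.png")
```

```text
[(array([370.9, 276.6,  36.5]), array([-0.3,  0.4, -0.1]))]
[370.9 276.7  36.5] [-0.2 -0.5  0.5]
```

View pics/s5.png

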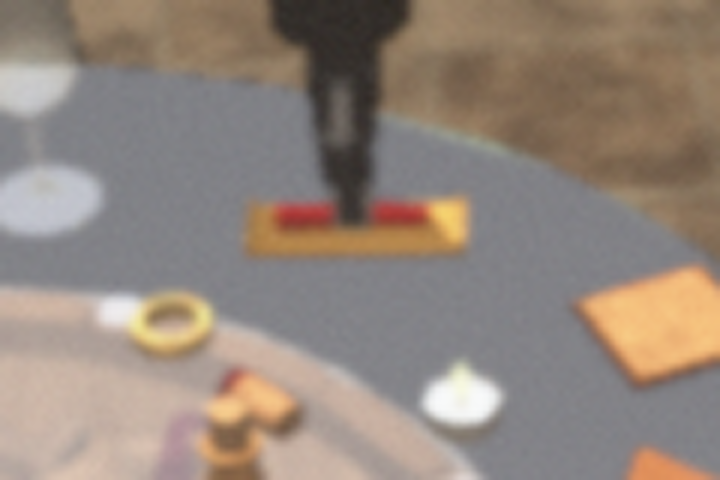

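Call:
{"method": "drive_tool", "body": {
  "plan": [
    [[0,0,0.001],0.0],
    [[0,0,0],0]
  ]
}}

```text
clock: 8.8
position: [370.9, 276.6, 35.3]
ee_rot: [0.999, -0.043, 0.0, -0.0]
contact_force: [-0.1, 0.4, 0.4]
gripper_width: 9.7
```

Call:
{"method": "drive_tool", "body": {
  "plan": [
    [[0,0,0],0],
    [[0,0,0],0],
    [[0,0,0],0],
    [[0,0,0],0]
  ],
  "fingers": -0.2
}}

```text
clock: 9.3
position: [370.9, 276.6, 35.3]
ee_rot: [0.999, -0.043, 0.0, -0.0]
contact_force: [0.1, -0.4, 0.7]
gripper_width: 51.4
```

Call:
{"method": "drive_tool", "body": {
  "plan": [
    [[0,0,-0.02],0],
    [[0,0,-0.05],0],
    [[0,0,-0.06],0],
    [[0,0,-0.05],0],
    [[0,0,0],0]
  ]
}}

```text
clock: 9.93
position: [372.3, 278.3, 219.6]
ee_rot: [0.999, -0.043, 0.003, -0.004]
contact_force: [0.1, -0.4, -0.6]
gripper_width: 51.3
```

```bash
python3 - <<'E'
from h import *
w=cam("wrist");st=arm.read_state()
print(st["position"],st["gripper_width"],st["clock"])
crop(w["image"],220,80,420,260,4,"pics/w5.png")
np.save("/tmp/w5.npy",[w],allow_pickle=True)
E
python3 plan.py '[[545,60,220,-120],[520,-100,220,-100],[397.5,-302,160,-79.5]]' 58
```

```text
[371.15469394 277.09459588 216.99847108] 51.144971314994415 9.975
[[[0.038, 0.04, -0.001], 5.0], [[0.042, 0.037, -0.001], 5.0], [[0.045, 0.033, 0.0], 5.0], [[0.048, 0.029, -0.001], 5.0], [[0.049, 0.024, 0.0], 5.0], [[0.02, 0.05, 0.0], -6.7], [[0.013, 0.053, 0.0], -6.6], [[0.008, 0.054, 0.0], -6.7], [[-0.017, 0.044, 0.012], -4.1], [[-0.02, 0.043, 0.012], -4.1], [[-0.023, 0.041, 0.012], -4.1], [[-0.027, 0.039, 0.012], -4.1]]
[[[-0.029, 0.037, 0.012], -4.1]]
end [ 397.2 -302.   160. ] -79.5
```

View pics/w5.png

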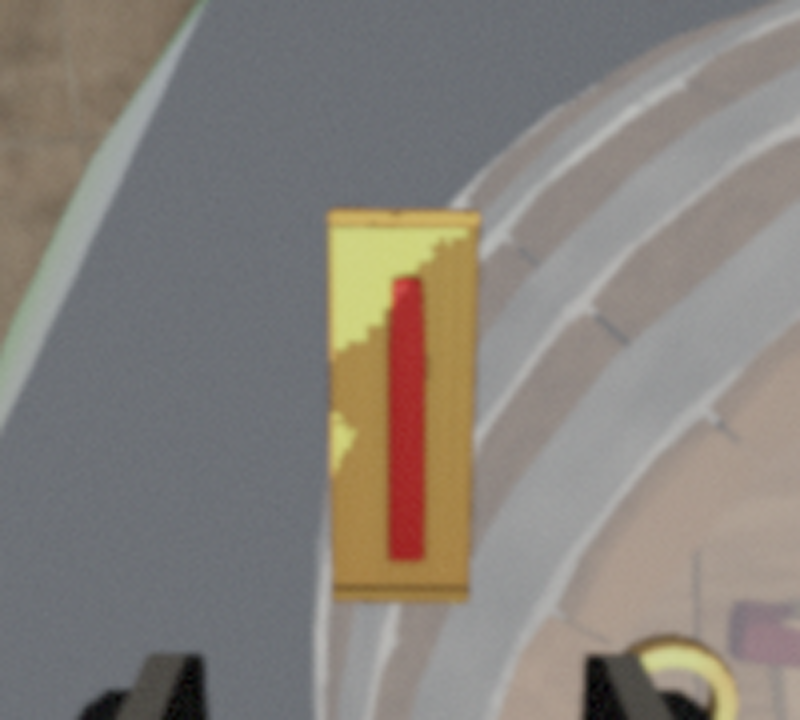

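```bash
python3 plan.py '[[545,60,220,-90],[520,-100,220,-85],[397.5,-302,170,-79.5]]' 60
```

```text
[[[0.038, 0.04, -0.001], -1.0], [[0.038, 0.041, -0.001], -1.0], [[0.037, 0.042, 0.0], -1.0], [[0.036, 0.042, -0.001], -1.0], [[0.036, 0.043, 0.0], -1.0], [[-0.008, 0.053, 0.0], -1.7], [[-0.01, 0.053, 0.0], -1.6], [[-0.012, 0.053, 0.0], -1.7], [[-0.035, 0.048, 0.012], -1.4], [[-0.036, 0.047, 0.013], -1.4], [[-0.037, 0.045, 0.012], -1.3], [[-0.038, 0.045, 0.013], -1.4]]
end [ 397.6 -301.9  170. ] -79.5
```

Call:
{"method": "drive_tool", "body": {
  "plan": [
    [[0.038,0.04,-0.001],-1.0],
    [[0.038,0.041,-0.001],-1.0],
    [[0.037,0.042,0.0],-1.0],
    [[0.036,0.042,-0.001],-1.0],
    [[0.036,0.043,0.0],-1.0],
    [[-0.008,0.053,0.0],-1.7],
    [[-0.01,0.053,0.0],-1.6],
    [[-0.012,0.053,0.0],-1.7],
    [[-0.035,0.048,0.012],-1.4],
    [[-0.036,0.047,0.013],-1.4],
    [[-0.037,0.045,0.012],-1.3],
    [[-0.038,0.045,0.013],-1.4]
  ]
}}

```text
clock: 11.48
position: [395.3, -303.3, 166.2]
ee_rot: [0.996, 0.092, -0.001, -0.001]
contact_force: [0.8, 0.1, -0.3]
gripper_width: 51.1
```

Call:
{"method": "drive_tool", "body": {
  "plan": [
    [[0,0,0],0],
    [[0,0,0],0]
  ]
}}

```text
clock: 11.72
position: [396.8, -302.3, 167.1]
ee_rot: [0.996, 0.091, -0.001, -0.001]
contact_force: [-0.5, 0.9, 0.4]
gripper_width: 51.2
```

Run:
```python
from h import *
w=cam("wrist");st=arm.read_state()
print(st["position"],st["gripper_width"],st["joints"].round(2),st["clock"])
crop(w["image"],210,60,450,240,3.3,"pics/w6.png")
np.save("/tmp/w6.npy",[w],allow_pickle=True)
```

```text
[ 397.46915873 -301.89431494  167.57182948] 51.30884006210572 [-0.32  0.26 -0.42 -0.   -0.89  2.08] 11.775
```

View pics/w6.png

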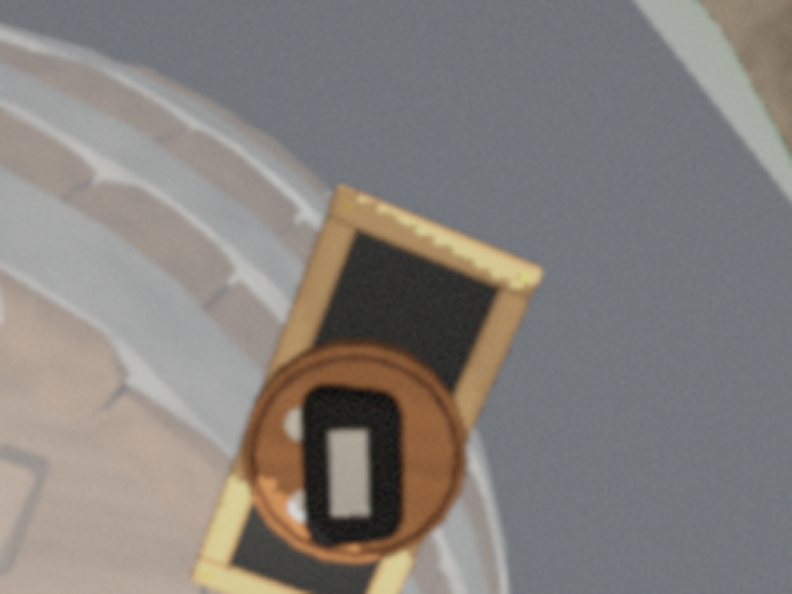

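Run:
```python
from h import *
w=np.load("/tmp/w6.npy",allow_pickle=True)[0]
C=lambda x,y:(210+(x+.5)/3.3-.5,60+(y+.5)/3.3-.5)
L=np.array([ray(w,C(*c),42) for c in((328,429),(369,428),(371,517),(332,518))]);print(L.round(1),L.mean(0))
e=(L[0]+L[1]-L[2]-L[3]);print(np.degrees(np.arctan2(e[1],e[0])))
B=[ray(w,C(*c),42).round(1) for c in((353,386),(353,545),(303,465),(402,465))];print(B,np.mean(B,0))
K=[ray(w,C(*c),28).round(1) for c in((356,342),(352,562),(243,455),(466,455))];print("cover",K,np.mean(K,0))
hsv=cv2.cvtColor(np.ascontiguousarray(w["image"]),cv2.COLOR_RGB2HSV)
```

```text
[[ 408.1 -292.7   42. ]
 [ 410.4 -303.5   42. ]
 [ 385.4 -308.8   42. ]
 [ 383.1 -298.2   42. ]] [ 396.77056498 -300.81045171   42.        ]
12.155558038121477
[array([ 421. , -297.2,   42. ]), array([ 376.3, -305.4,   42. ]), array([ 396.9, -287.7,   42. ]), array([ 401.8, -314.4,   42. ])] [ 399.    -301.175   42.   ]
cover [array([ 430.5, -296.2,   28. ]), array([ 365.4, -307. ,   28. ]), array([ 392.4, -270.1,   28. ]), array([ 404.1, -333.3,   28. ])] [ 398.1  -301.65   28.  ]
```

```bash
python3 plan.py '[[398,-301.3,100,-78.5],[398,-301.3,56,-78.5]]' 40
```

```text
[[[0.0, 0.0, 0.034], -0.5], [[0.001, 0.0, 0.034], -0.5], [[0.0, 0.0, 0.022], 0.0], [[0.0, 0.0, 0.022], 0.0]]
end [ 398.5 -301.7   55.6] -78.5
```

Call:
{"method": "drive_tool", "body": {
  "plan": [
    [[0.0,-0.001,0.034],-0.5],
    [[0.001,0.0,0.034],-0.5],
    [[0.0,0.0,0.022],0.0],
    [[0.0,0.0,0.02],0.0],
    [[0.0,0.0,0.0],0.0],
    [[0.0,0.0,0.0],0.0]
  ]
}}

```text
clock: 12.52
position: [399.3, -300.8, 59.0]
ee_rot: [0.995, 0.101, 0.001, 0.0]
contact_force: [-0.2, 0.2, 0.1]
gripper_width: 51.5
```

Run:
```python
from h import *
w=cam("wrist");st=arm.read_state()
print(st["position"],st["gripper_width"],st["contact_force"])
crop(w["image"],180,100,500,340,2.4,"pics/w7.png")
```

```text
[ 399.35164346 -300.98847073   59.25621223] 51.2714752071005 [-0.36392906 -0.63252466  0.09266808]
```

View pics/w7.png

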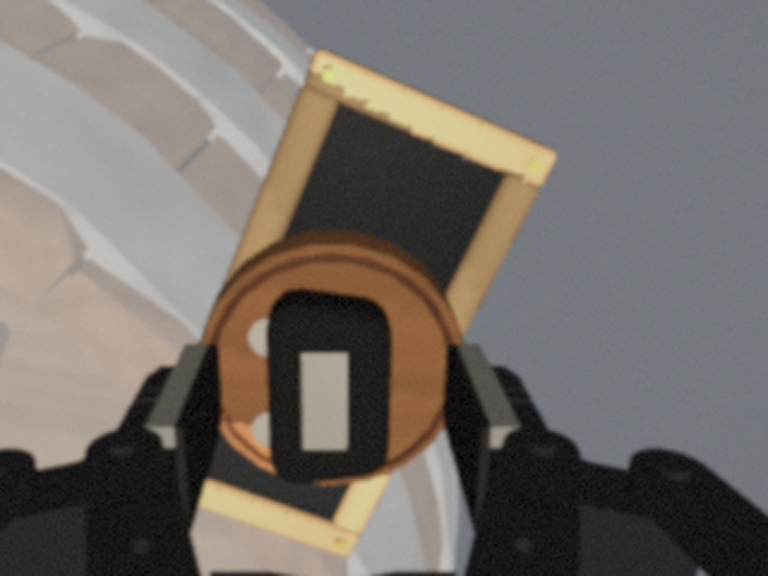

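Call:
{"method": "drive_tool", "body": {
  "plan": [
    [[-0.001,0.0,0.003],0.0],
    [[0,0,0],0]
  ]
}}

```text
clock: 12.82
position: [397.2, -301.4, 55.6]
ee_rot: [0.995, 0.1, 0.0, 0.0]
contact_force: [-0.4, -0.4, -0.2]
gripper_width: 50.9
```

Call:
{"method": "drive_tool", "body": {
  "plan": [
    [[0,0,0],0],
    [[0,0,0],0],
    [[0,0,0],0],
    [[0,0,0],0],
    [[0,0,0],0],
    [[0,0,0],0]
  ],
  "fingers": 1
}}

```text
clock: 13.58
position: [397.3, -301.6, 55.8]
ee_rot: [0.995, 0.1, 0.0, 0.0]
contact_force: [-1.7, 0.6, 5.4]
gripper_width: 25.9
```

Call:
{"method": "drive_tool", "body": {
  "plan": [
    [[0,0,-0.01],0],
    [[0,0,-0.02],0],
    [[0,0,-0.05],0],
    [[0,0,-0.05],0],
    [[0,0,0],0]
  ]
}}

```text
clock: 14.2
position: [399.6, -302.4, 189.9]
ee_rot: [0.995, 0.101, 0.005, 0.003]
contact_force: [-0.8, -0.2, -0.7]
gripper_width: 25.7
```

```bash
python3 - <<'E'
from h import *
w=cam("wrist");st=arm.read_state()
print(st["position"],st["gripper_width"],st["contact_force"])
crop(w["image"],180,100,500,340,2.4,"pics/w8.png")
np.save("/tmp/w8.npy",[w],allow_pickle=True)
E
python3 plan.py '[[540,-60,200,-76],[530,174,180,-74]]' 60
```

```text
[ 397.98245741 -301.59321744  187.27973502] 25.957502348895467 [ 0.62973477 -0.05927346 -1.7585284 ]
[[[0.037, -0.042, -0.003], -0.5], [[0.038, -0.041, -0.002], -0.5], [[0.038, -0.041, -0.003], -0.5], [[0.039, -0.041, -0.002], -0.5], [[0.039, -0.04, -0.003], -0.5], [[0.012, -0.057, 0.005], -0.5], [[0.012, -0.057, 0.005], -0.5], [[0.013, -0.058, 0.005], -0.5], [[0.013, -0.057, 0.005], -0.5]]
end [530.2 174.1 180.3] -74.0
```

View pics/w8.png

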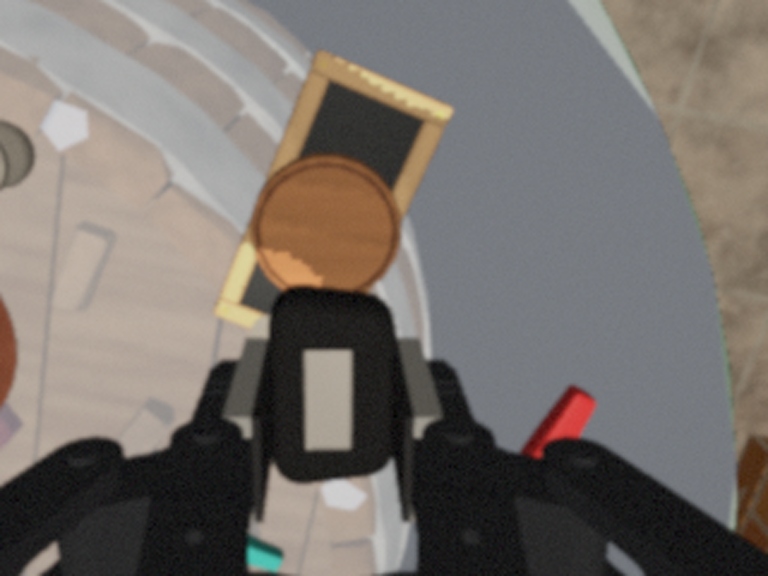

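Call:
{"method": "drive_tool", "body": {
  "plan": [
    [[0.037,-0.042,-0.003],-0.5],
    [[0.038,-0.041,-0.002],-0.5],
    [[0.038,-0.041,-0.003],-0.5],
    [[0.039,-0.041,-0.002],-0.5],
    [[0.039,-0.04,-0.003],-0.5],
    [[0.012,-0.057,0.005],-0.5],
    [[0.012,-0.057,0.005],-0.5],
    [[0.013,-0.058,0.005],-0.5],
    [[0.013,-0.057,0.005],-0.5],
    [[0,0,0],0],
    [[0,0,0],0]
  ]
}}

```text
clock: 15.62
position: [528.4, 174.0, 176.9]
ee_rot: [0.99, 0.139, -0.002, 0.001]
contact_force: [0.4, -0.5, -0.7]
gripper_width: 25.4
```

Run:
```python
from h import *
w=cam("wrist");st=arm.read_state()
print(st["position"],st["gripper_width"],st["contact_force"])
crop(w["image"],160,60,500,340,2.3,"pics/w9.png")
np.save("/tmp/w9.npy",[w],allow_pickle=True)
w8=np.load("/tmp/w8.npy",allow_pickle=True)[0]
print(ray(w8,(180+333/2.4,100+383/2.4),173.6))
```

```text
[528.68467652 173.35291437 177.25699493] 25.755189632096698 [-0.22654785  0.54144199 -0.54214712]
[ 402.21728969 -303.18166377  173.6       ]
```

View pics/w9.png

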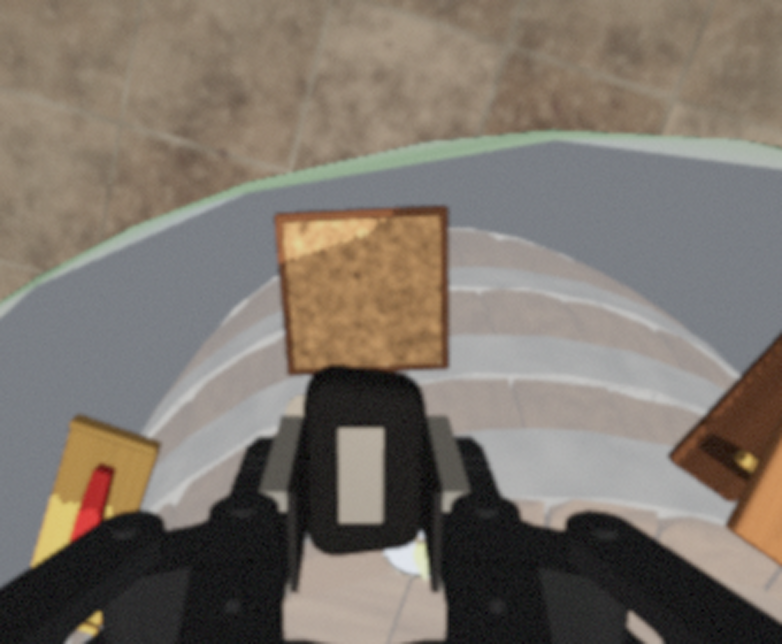

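Run:
```python
from h import *
w=np.load("/tmp/w9.npy",allow_pickle=True)[0];s,t=np.load("/tmp/c.npy",allow_pickle=True)
C=lambda x,y:(160+(x+.5)/2.3-.5,60+(y+.5)/2.3-.5)
T1=lambda x,y:(180+(x+.5)/6-.5,130+(y+.5)/6-.5)
S1=lambda x,y:(240+(x+.5)/5-.5,130+(y+.5)/5-.5)
W=((276,215),(447,207),(448,369),(290,374))
P=np.array([ray(w,C(*c),6) for c in W]);print(P.round(1),P.mean(0).round(1),[np.linalg.norm(P[i]-P[i-1]).round(1) for i in range(4)])
for c,b in zip(W,((583,124),(635,186),(537,217),(483,155))): print(tri(w,C(*c),s,S1(*b)).round(1))
print("cutter",ray(w,C(364,461),163.6),ray(w,C(360,476),163.6))
```

```text
[[555.6 221.3   6. ]
 [579.8 149.5   6. ]
 [507.4 125.3   6. ]
 [484.2 197.    6. ]] [531.7 173.3   6. ] [np.float64(75.5), np.float64(75.8), np.float64(76.4), np.float64(75.4)]
[553.6 222.3  -0.7]
[576.3 149.9   3.4]
[509.4 124.8   6.2]
[484.4 196.3   1.4]
cutter [532.00840276 174.10021481 163.6       ] [528.07342086 173.92258369 163.6       ]
```

```bash
python3 plan.py '[[530,173,36.5,-74]]' 48
```

```text
[[[0.0, 0.0, 0.047], 0.0], [[0.001, 0.0, 0.047], 0.0], [[0.0, 0.001, 0.047], 0.0]]
end [529.9 172.7  36.3] -74.0
```

Call:
{"method": "drive_tool", "body": {
  "plan": [
    [[0.0,0.0,0.045],0.0],
    [[0.001,0.0,0.045],0.0],
    [[0.0,0.0,0.035],0.0],
    [[0.0,0.0,0.01],0.0],
    [[0,0,0.003],0],
    [[0,0,0],0],
    [[0,0,0],0]
  ]
}}

```text
clock: 16.55
position: [531.0, 175.0, 41.7]
ee_rot: [0.99, 0.139, 0.001, -0.001]
contact_force: [-0.1, 0.2, -0.1]
gripper_width: 26.0
```

Call:
{"method": "drive_tool", "body": {
  "plan": [
    [[0,0.001,0.005],0],
    [[0,0,0.002],0],
    [[0,0,0],0]
  ]
}}

```text
clock: 16.92
position: [530.5, 173.6, 33.9]
ee_rot: [0.99, 0.139, -0.0, 0.0]
contact_force: [-1.4, 0.0, 4.7]
gripper_width: 25.5
```

Call:
{"method": "drive_tool", "body": {
  "plan": [
    [[0,0,0],0],
    [[0,0,0],0],
    [[0,0,0],0],
    [[0,0,0],0]
  ],
  "fingers": -0.2
}}

```text
clock: 17.42
position: [530.5, 173.6, 33.2]
ee_rot: [0.99, 0.139, -0.0, 0.0]
contact_force: [-0.1, 0.5, -0.2]
gripper_width: 51.3
```

Call:
{"method": "drive_tool", "body": {
  "plan": [
    [[0,0,-0.02],0],
    [[0,0,-0.05],0],
    [[0,0,-0.05],0],
    [[0,0,-0.05],0],
    [[0,0,0],0]
  ]
}}

```text
clock: 18.05
position: [532.7, 174.7, 208.2]
ee_rot: [0.99, 0.14, 0.005, -0.002]
contact_force: [-0.8, -0.5, 0.4]
gripper_width: 50.8
```

Run:
```python
from h import *
w=cam("wrist");st=arm.read_state()
print(st["position"],st["gripper_width"],st["clock"])
crop(w["image"],160,60,500,340,2.3,"pics/w10.png")
np.save("/tmp/w10.npy",[w],allow_pickle=True)
```

```text
[531.13161552 174.11888507 205.38476375] 50.93604055732123 18.1
```

View pics/w10.png

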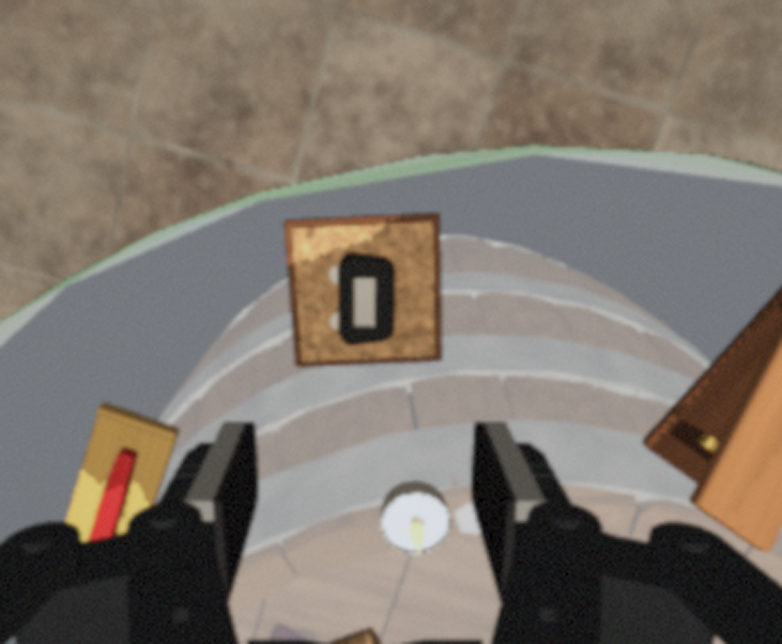

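```bash
python3 - <<'E'
from h import *
w=np.load("/tmp/w10.npy",allow_pickle=True)[0]
C=lambda x,y:(160+(x+.5)/2.3-.5,60+(y+.5)/2.3-.5)
P=np.array([ray(w,C(*c),6) for c in((285,222),(438,214),(440,359),(297,365))]);print(P.round(1),P.mean(0).round(1))
P=np.array([ray(w,C(*c),20) for c in((353,277),(378,276),(377,327),(352,328))]);print(P.mean(0).round(1))
P=np.array([ray(w,C(*c),20) for c in((341,299),(392,299),(367,254))]);print(P.round(1))
P=np.array([ray(w,C(*c),6) for c in((366,343),)]);print(P.round(1))
E
python3 plan.py '[[560,0,230,-80],[520,-140,230,-90],[398,-302,170,-100.9]]' 58
```

```text
[[555.2 221.4   6. ]
 [579.8 150.1   6. ]
 [508.3 125.9   6. ]
 [484.3 197.2   6. ]] [531.9 173.7   6. ]
[530.2 173.2  20. ]
[[528.6 184.9  20. ]
 [535.5 160.9  20. ]
 [553.4 178.8  20. ]]
[[506.1 165.7   6. ]]
[[[-0.005, 0.044, -0.006], 1.5], [[-0.004, 0.044, -0.006], 1.5], [[-0.003, 0.044, -0.006], 1.5], [[-0.001, 0.044, -0.007], 1.5], [[-0.021, 0.044, 0.0], 3.3], [[-0.019, 0.045, 0.0], 3.4], [[-0.016, 0.045, 0.0], 3.3], [[-0.031, 0.041, 0.015], 2.7], [[-0.029, 0.042, 0.015], 2.7], [[-0.026, 0.043, 0.015], 2.8], [[-0.024, 0.044, 0.015], 2.7]]
end [ 398.5 -301.9  170.4] -100.9
```

Call:
{"method": "drive_tool", "body": {
  "plan": [
    [[-0.005,0.044,-0.006],1.5],
    [[-0.004,0.044,-0.006],1.5],
    [[-0.003,0.044,-0.006],1.5],
    [[-0.001,0.044,-0.007],1.5],
    [[-0.021,0.044,0.0],3.3],
    [[-0.019,0.045,0.0],3.4],
    [[-0.016,0.045,0.0],3.3],
    [[-0.031,0.041,0.015],2.7],
    [[-0.029,0.042,0.015],2.7],
    [[-0.026,0.043,0.015],2.8],
    [[-0.024,0.044,0.015],2.7]
  ],
  "fingers": -1
}}

```text
clock: 19.48
position: [396.0, -303.1, 166.4]
ee_rot: [0.995, -0.096, -0.001, -0.0]
contact_force: [0.8, -0.4, 0.2]
gripper_width: 85.1
```

Call:
{"method": "drive_tool", "body": {
  "plan": [
    [[0,0,0],0],
    [[0,0,0],0]
  ]
}}

```text
clock: 19.73
position: [397.5, -302.3, 167.4]
ee_rot: [0.995, -0.095, -0.001, -0.0]
contact_force: [0.5, 0.8, -0.3]
gripper_width: 85.9
```

Run:
```python
from h import *
w=cam("wrist");st=arm.read_state()
print(st["position"],st["gripper_width"],st["joints"].round(2),st["clock"])
crop(w["image"],160,60,500,340,2.3,"pics/w11.png")
np.save("/tmp/w11.npy",[w],allow_pickle=True)
```

```text
[ 398.12771984 -302.02989633  167.84041053] 85.2708655375981 [-0.32  0.26 -0.42 -0.   -0.89  1.7 ] 19.775
```

View pics/w11.png

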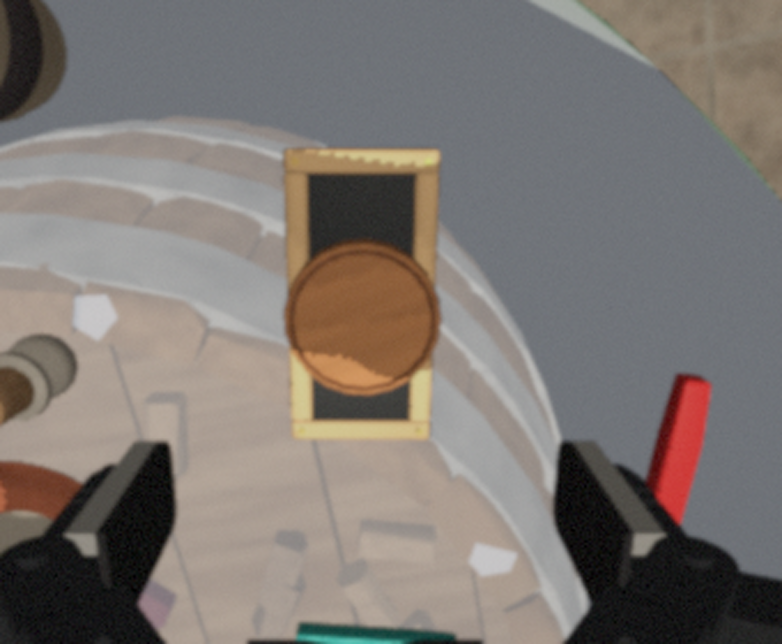

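```bash
python3 - <<'E'
from h import *
w=np.load("/tmp/w11.npy",allow_pickle=True)[0]
C=lambda x,y:(160+(x+.5)/2.3-.5,60+(y+.5)/2.3-.5)
P=np.array([ray(w,C(*c),28) for c in((286,318),(439,318),(363,243),(363,395))]);print(P.round(1),P.mean(0).round(1))
P=np.array([ray(w,C(*c),14) for c in((284,150),(440,150),(429,439),(293,437))]);print(P.round(1),P.mean(0).round(1))
E
python3 plan.py '[[398,-302,36,-100.9]]' 40
```

```text
[[ 404.9 -271.2   28. ]
 [ 392.9 -333.4   28. ]
 [ 429.5 -308.4   28. ]
 [ 365.  -296.    28. ]] [ 398.1 -302.2   28. ]
[[ 470.4 -283.7   14. ]
 [ 458.5 -345.8   14. ]
 [ 331.8 -320.7   14. ]
 [ 344.8 -259.    14. ]] [ 401.4 -302.3   14. ]
[[[0.0, 0.0, 0.033], 0.0], [[0.0, 0.0, 0.033], 0.0], [[0.0, 0.0, 0.033], 0.0], [[0.0, 0.0, 0.033], 0.0]]
end [ 398.1 -302.    35.8] -100.9
```

Call:
{"method": "drive_tool", "body": {
  "plan": [
    [[0.0,0.0,0.04],0.0],
    [[0.0,0.0,0.04],0.0],
    [[0.0,0.0,0.03],0.0],
    [[0.0,0.0,0.014],0.0],
    [[0.0,0.0,0.005],0.0],
    [[0,0,0],0],
    [[0,0,0],0]
  ]
}}

```text
clock: 20.65
position: [398.7, -302.6, 40.4]
ee_rot: [0.996, -0.095, 0.001, 0.0]
contact_force: [-0.0, 0.8, 0.4]
gripper_width: 85.4
```

Run:
```python
from h import *
w=cam("wrist");st=arm.read_state()
print(st["position"],st["gripper_width"],st["contact_force"].round(1))
crop(w["image"],160,60,500,340,2.3,"pics/w12.png")
```

```text
[ 398.60273493 -302.59453779   40.33703923] 85.25542976704122 [0.5 0.5 0.7]
```

View pics/w12.png

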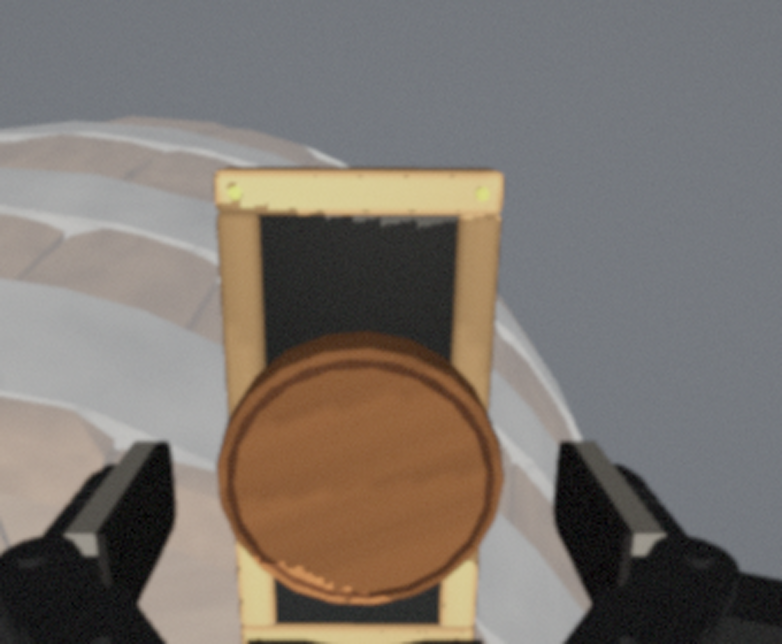

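Call:
{"method": "drive_tool", "body": {
  "plan": [
    [[0.0,-0.001,0.003],0.0],
    [[0,0,0.003],0],
    [[0,0,0],0]
  ]
}}

```text
clock: 21.08
position: [397.9, -301.3, 33.1]
ee_rot: [0.995, -0.095, -0.0, -0.0]
contact_force: [0.7, 0.3, -0.2]
gripper_width: 85.2
```

Call:
{"method": "drive_tool", "body": {
  "plan": [
    [[0,0,0],0],
    [[0,0,0],0],
    [[0,0,0],0],
    [[0,0,0],0]
  ],
  "fingers": 1
}}

```text
clock: 21.58
position: [398.2, -301.5, 34.0]
ee_rot: [0.996, -0.095, 0.0, 0.0]
contact_force: [-0.6, 0.5, 5.2]
gripper_width: 64.1
```

Run:
```python
from h import *
w=cam("wrist");st=arm.read_state()
print(st["position"],st["gripper_width"],st["contact_force"].round(1))
crop(w["image"],160,60,500,340,2.3,"pics/w13.png")
```

```text
[ 398.25299263 -301.50469148   33.99743381] 63.59288852114223 [-1.7  0.4  6.1]
```

View pics/w13.png

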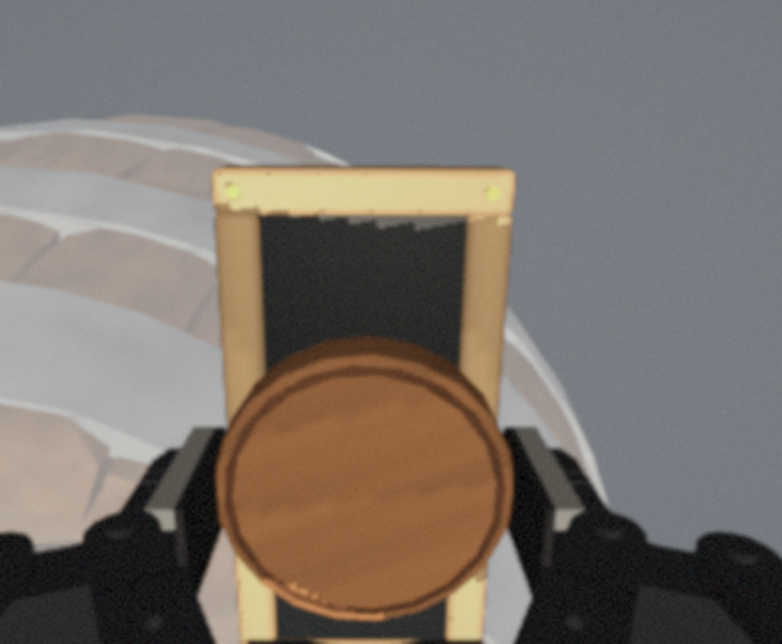

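Call:
{"method": "drive_tool", "body": {
  "plan": [
    [[0,0,0],0],
    [[0,0,-0.005],0],
    [[0,0,-0.02],0],
    [[0,0,-0.05],0],
    [[0,0,-0.06],0],
    [[0,0,-0.06],0],
    [[0,0,0],0],
    [[0,0,0],0]
  ]
}}

```text
clock: 22.62
position: [397.4, -300.9, 227.8]
ee_rot: [0.995, -0.095, -0.0, -0.0]
contact_force: [-0.6, 0.2, -1.2]
gripper_width: 63.7
```

```bash
python3 - <<'E'
from h import *
w=cam("wrist");st=arm.read_state()
print(st["position"],st["gripper_width"],st["contact_force"].round(1))
crop(w["image"],160,60,500,340,2.3,"pics/w14.png")
np.save("/tmp/w14.npy",[w],allow_pickle=True)
E
python3 plan.py '[[528,-180,225,-95]]' 45
```

```text
[ 397.144975   -300.86154452  226.99897588] 63.610028988905384 [ 0.2 -0.3 -0.8]
[[[0.026, -0.036, 0.0], -1.5], [[0.027, -0.035, 0.001], -1.5], [[0.029, -0.034, 0.0], -1.5], [[0.029, -0.034, 0.001], -1.4]]
end [ 527.9 -180.1  225. ] -95.0
```

View pics/w14.png

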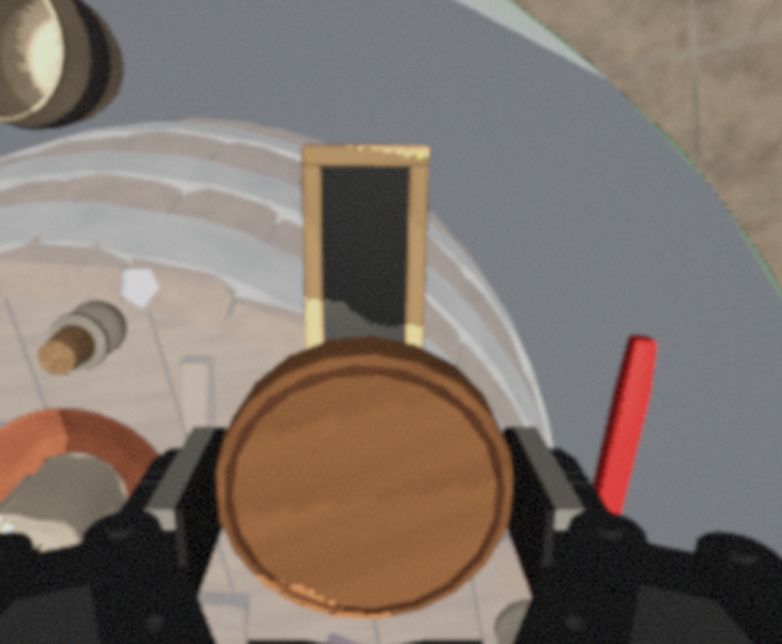

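Call:
{"method": "drive_tool", "body": {
  "plan": [
    [[0.026,-0.036,0.0],-1.5],
    [[0.027,-0.035,0.001],-1.5],
    [[0.029,-0.034,0.0],-1.5],
    [[0.029,-0.034,0.001],-1.4],
    [[0,0,0],0],
    [[0,0,0],0]
  ]
}}

```text
clock: 23.42
position: [527.8, -180.4, 224.4]
ee_rot: [0.999, -0.043, -0.002, -0.0]
contact_force: [-0.7, 0.3, -0.4]
gripper_width: 63.5
```

Run:
```python
from h import *
w=cam("wrist");st=arm.read_state()
print(st["position"],st["gripper_width"],st["contact_force"].round(1))
crop(w["image"],160,60,500,340,2.3,"pics/w15.png")
np.save("/tmp/w15.npy",[w],allow_pickle=True)
w8=np.load("/tmp/w14.npy",allow_pickle=True)[0]
C=lambda x,y:(160+(x+.5)/2.3-.5,60+(y+.5)/2.3-.5)
P=[ray(w8,C(*c),221).round(1) for c in((217,480),(513,480),(365,352),(365,617),(365,487))];print(P)
```

```text
[ 527.71254351 -180.81615941  224.94393623] 63.621647384791 [-0.1  0.   0.2]
[array([ 406.1, -270.3,  221. ]), array([ 393.9, -333.6,  221. ]), array([ 429. , -307.5,  221. ]), array([ 364.5, -295.1,  221. ]), array([ 398.3, -301.6,  221. ])]
```

View pics/w15.png

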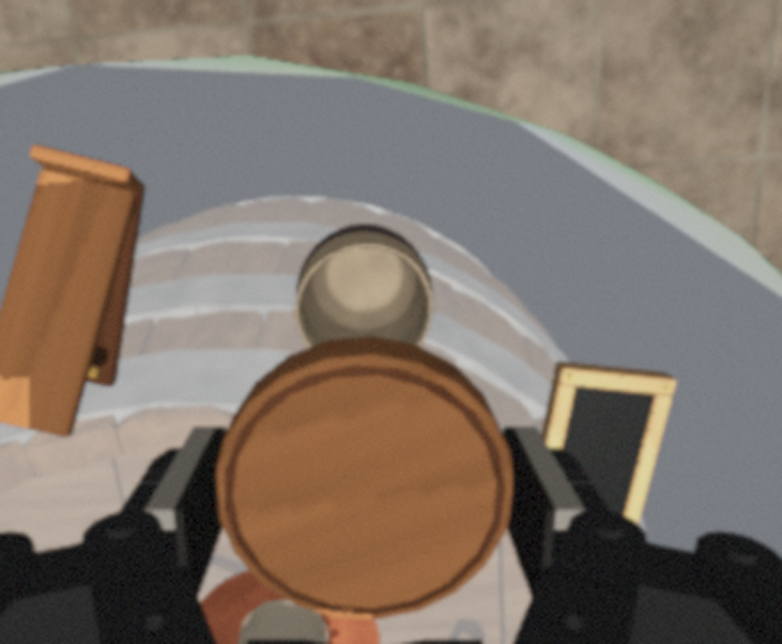

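Run:
```python
from h import *
from scipy.optimize import least_squares
w=np.load("/tmp/w15.npy",allow_pickle=True)[0];s,t=np.load("/tmp/c.npy",allow_pickle=True)
C=lambda x,y:(160+(x+.5)/2.3-.5,60+(y+.5)/2.3-.5)
T2=lambda x,y:(280+(x+.5)/6-.5,140+(y+.5)/6-.5)
S1=lambda x,y:(240+(x+.5)/5-.5,130+(y+.5)/5-.5)
for z in(76,80): 
    L,Rr,Tp=[ray(w,C(*c),z) for c in((297,300),(432,298),(365,241))];print(z,L.round(1),Rr.round(1),Tp.round(1),np.linalg.norm(L-Rr).round(1))
    print("  from top img",ray(t,T2(404,122),z).round(1),"side",ray(s,S1(657,495),z).round(1))
# circle fit
pts=np.array([C(*c) for c in((297,300),(432,298),(365,241),(315,260),(415,260),(304,325),(427,322))])
crop(w["image"],280,150,360,215,9,"pics/w15c.png")
```

```text
76 [ 536.5 -153.1   76. ] [ 532.4 -210.3   76. ] [ 559.1 -184.1   76. ] 57.4
  from top img [ 526.8 -179.6   76. ] side [ 528.3 -182.3   76. ]
80 [ 537.5 -153.6   80. ] [ 533.5 -210.    80. ] [ 559.8 -184.1   80. ] 56.5
  from top img [ 525.6 -179.3   80. ] side [ 527.5 -186.    80. ]
```

View pics/w15c.png

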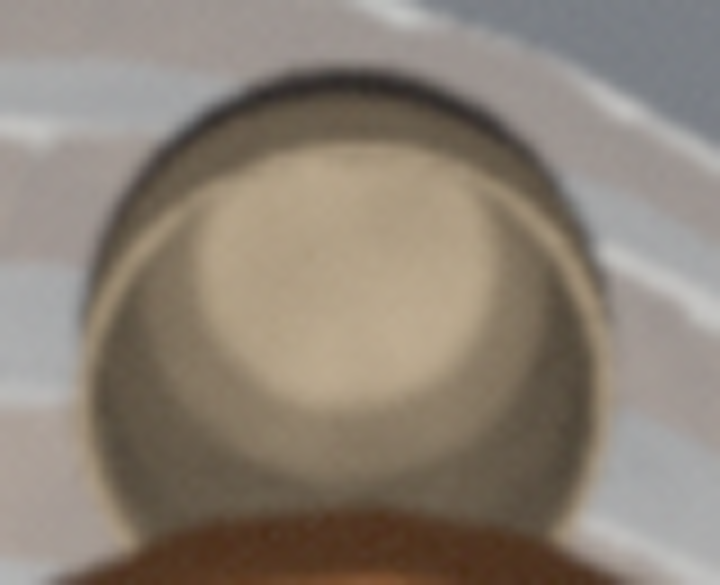

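Run:
```python
from h import *
from scipy.optimize import least_squares
w=np.load("/tmp/w15.npy",allow_pickle=True)[0]
pts=[(78,400),(612,390),(350,140),(92,320),(600,310),(185,203),(500,180),(130,545),(565,535),(250,160),(430,150)]
N=[(280+(x+.5)/9-.5,150+(y+.5)/9-.5) for x,y in pts]
for z in(76,80,84):
    P=np.array([ray(w,n,z) for n in N])[:,:2]
    r=least_squares(lambda q:np.hypot(*(P-q[:2]).T)-q[2],[528,-180,31]);print(z,r.x.round(1),r.fun.round(1))
```

```text
76 [ 529.8 -181.3   29. ] [ 0.4 -0.1 -0.1  0.2  0.2 -0.8  0.5  0.1 -0.5 -0.3  0.2]
80 [ 530.9 -181.3   28.5] [ 0.4 -0.1 -0.1  0.2  0.2 -0.8  0.5  0.1 -0.5 -0.3  0.2]
84 [ 532.  -181.4   28.1] [ 0.4 -0.1 -0.1  0.2  0.2 -0.8  0.5  0.1 -0.5 -0.3  0.2]
```

Call:
{"method": "drive_tool", "body": {
  "plan": [
    [[-0.05,0,0],0],
    [[-0.03,0,0],0],
    [[0,0,0],0],
    [[0,0,0],0]
  ]
}}

```text
clock: 23.98
position: [449.2, -174.2, 226.7]
ee_rot: [0.999, -0.044, 0.001, 0.0]
contact_force: [0.4, -0.1, -0.1]
gripper_width: 63.8
```

Run:
```python
from h import *
w=cam("wrist");st=arm.read_state()
print(st["position"],st["gripper_width"],st["contact_force"].round(1))
crop(w["image"],260,70,380,170,6.5,"pics/w16.png")
np.save("/tmp/w16.npy",[w],allow_pickle=True)
```

```text
[ 449.52013695 -174.08158253  226.47941666] 63.87236657913081 [-0.4  0.3  0.1]
```

View pics/w16.png

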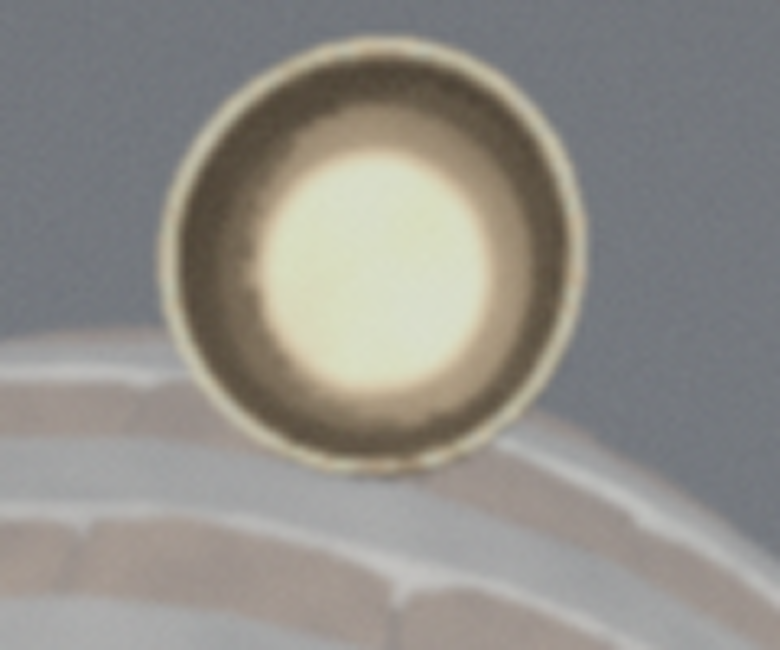

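```bash
python3 - <<'E'
from h import *
from scipy.optimize import least_squares
a=np.load("/tmp/w15.npy",allow_pickle=True)[0];b=np.load("/tmp/w16.npy",allow_pickle=True)[0]
pa=[(78,400),(612,390),(350,140),(92,320),(600,310),(185,203),(500,180),(130,545),(565,535),(250,160),(430,150)]
A=np.array([(280+(x+.5)/9-.5,150+(y+.5)/9-.5) for x,y in pa])
pb=[(157,260),(589,250),(380,35),(390,475),(215,120),(525,100),(200,390),(545,385)]
B=np.array([(260+(x+.5)/6.5-.5,70+(y+.5)/6.5-.5) for x,y in pb])
for z in(70,75,80):
    P=np.array([ray(b,n,z) for n in B])[:,:2]
    r=least_squares(lambda q:np.hypot(*(P-q[:2]).T)-q[2],[528,-180,31]);print(z,r.x.round(1),r.fun.round(1))
def f(q):
    o=[]
    for d,N in((a,A),(b,B)):
        P=np.array([ray(d,n,q[3]) for n in N])[:,:2]; o.append(np.hypot(*(P-q[:2]).T)-q[2])
    return np.concatenate(o)
r=least_squares(f,[528,-180,31,80]);print(r.x.round(1),r.fun.round(1))
E
python3 plan.py '[[528,-180.6,150,-95]]' 45
```

```text
70 [ 530.4 -181.1   30.3] [ 0.7  0.6 -0.1 -0.6 -0.9  0.1  0.5 -0.3]
75 [ 530.3 -181.1   29.7] [ 0.7  0.5 -0.1 -0.6 -0.9  0.1  0.4 -0.2]
80 [ 530.2 -181.1   29.2] [ 0.7  0.5 -0.1 -0.6 -0.9  0.1  0.4 -0.2]
[ 530.2 -181.2   29.    78.7] [ 0.  -0.3 -0.1 -0.1  0.1 -1.   0.5 -0.4 -0.9 -0.3  0.2  1.1  0.7  0.2
 -0.3 -0.5  0.3  0.9 -0. ]
[[[0.026, 0.0, 0.025], 0.0], [[0.026, 0.0, 0.026], 0.0], [[0.027, 0.0, 0.025], 0.0]]
end [ 528.2 -181.   150.5] -95.0
```

Call:
{"method": "drive_tool", "body": {
  "plan": [
    [[0.027,0.0,0.025],0.0],
    [[0.026,0.0,0.025],0.0],
    [[0.027,0.0,0.025],0.0],
    [[0,0,0.025],0],
    [[0,0,0.01],0],
    [[0,0,0],0],
    [[0,0,0],0]
  ]
}}

```text
clock: 24.9
position: [529.5, -180.7, 117.4]
ee_rot: [0.999, -0.043, 0.001, 0.0]
contact_force: [0.4, -0.5, -1.0]
gripper_width: 64.0
```

Call:
{"method": "drive_tool", "body": {
  "plan": [
    [[0,0,0.01],0],
    [[0,0,0.004],0],
    [[0,0,0],0],
    [[0,0,0],0]
  ]
}}

```text
clock: 25.4
position: [528.9, -180.6, 102.5]
ee_rot: [0.999, -0.043, 0.0, 0.0]
contact_force: [0.6, -0.1, 0.0]
gripper_width: 63.5
```

Run:
```python
from h import *
s=cam("side");st=arm.read_state()
print(st["position"],st["gripper_width"],st["contact_force"].round(1))
crop(s["image"],320,190,420,260,7.5,"pics/s17.png")
```

```text
[ 528.94107259 -180.55438048  102.52155749] 63.75168107240625 [-0.4  0.7 -0. ]
```

View pics/s17.png

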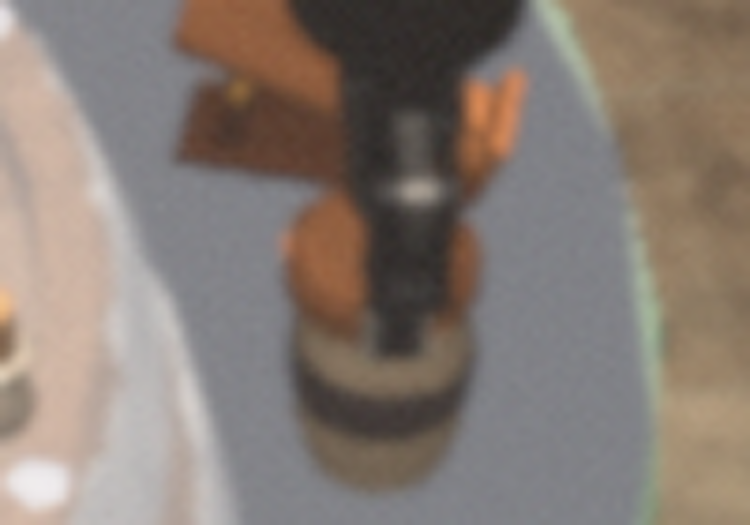

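Call:
{"method": "drive_tool", "body": {
  "plan": [
    [[0,0,0.002],0],
    [[0,0,0],0]
  ]
}}

```text
clock: 25.7
position: [528.7, -180.5, 100.2]
ee_rot: [0.999, -0.044, -0.0, -0.0]
contact_force: [0.4, -0.3, -0.3]
gripper_width: 63.8
```

Call:
{"method": "drive_tool", "body": {
  "plan": [
    [[0,0,0.001],0],
    [[0,0,0],0]
  ]
}}

```text
clock: 25.95
position: [528.9, -180.6, 99.6]
ee_rot: [0.999, -0.043, 0.0, 0.0]
contact_force: [-1.3, 0.7, 1.6]
gripper_width: 63.7
```

Contact is light, so I release.

Call:
{"method": "drive_tool", "body": {
  "plan": [
    [[0,0,0],0],
    [[0,0,0],0],
    [[0,0,0],0],
    [[0,0,0],0],
    [[0,0,0],0]
  ],
  "fingers": -1
}}

```text
clock: 26.58
position: [528.8, -180.5, 99.3]
ee_rot: [0.999, -0.043, -0.0, 0.0]
contact_force: [-0.4, -0.1, 0.2]
gripper_width: 85.5
```

Call:
{"method": "drive_tool", "body": {
  "plan": [
    [[0,0,-0.02],0],
    [[0,0,-0.05],0],
    [[-0.03,0,-0.05],0],
    [[-0.03,0,-0.03],0],
    [[0,0,0],0],
    [[0,0,0],0]
  ]
}}

```text
clock: 27.32
position: [468.9, -175.2, 248.8]
ee_rot: [0.999, -0.044, -0.0, -0.0]
contact_force: [0.6, -0.6, 0.0]
gripper_width: 85.4
```

Run:
```python
from h import *
w=cam("wrist");st=arm.read_state();s=cam("side")
print(st["position"],st["gripper_width"],st["clock"])
crop(w["image"],200,60,440,240,3.3,"pics/w18.png")
cv2.imwrite("pics/w18full.png",w["image"][:,:,::-1])
crop(s["image"],320,160,420,260,6,"pics/s18.png")
np.save("/tmp/w18.npy",[w,s],allow_pickle=True)
```

```text
[ 468.94157731 -175.22826465  248.18267766] 85.09118859831155 27.375
```

View pics/w18full.png

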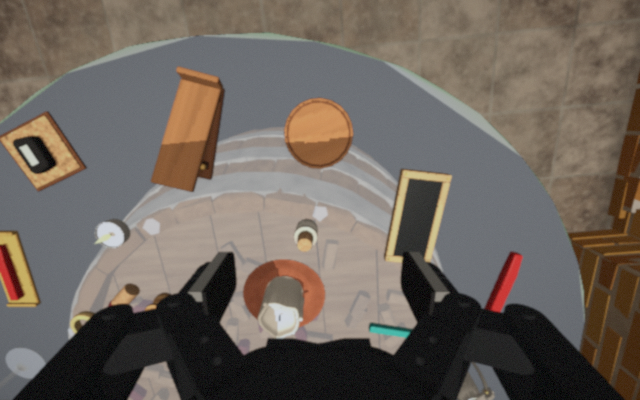

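View pics/w18.png

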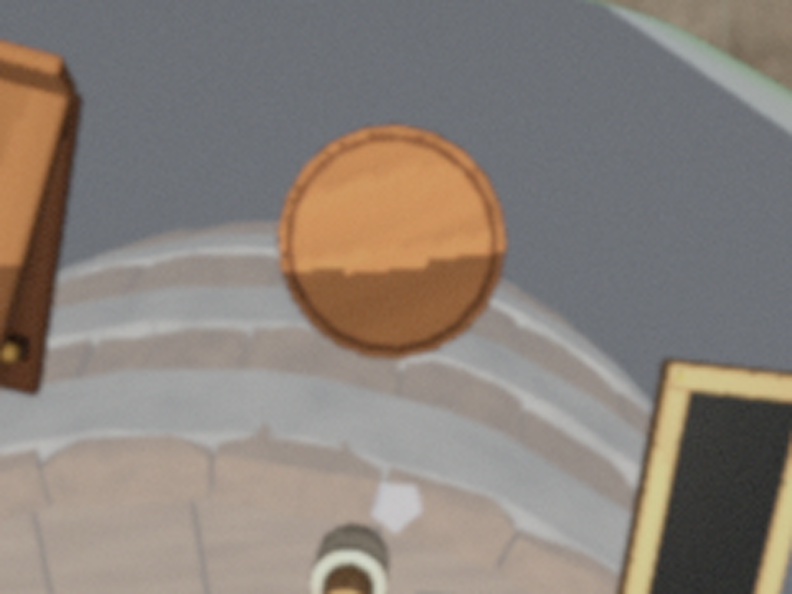

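View pics/s18.png

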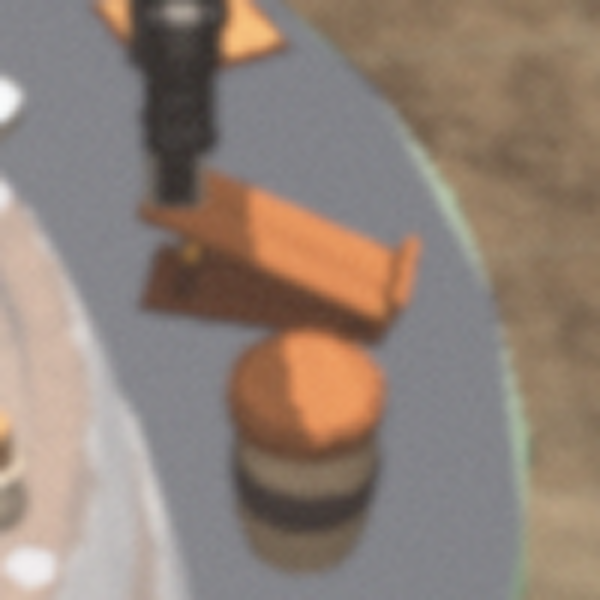

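```bash
python3 plan.py '[[530,-35,240,-109]]' 50
python3 - <<'E'
from h import *
from scipy.optimize import least_squares
w,s=np.load("/tmp/w18.npy",allow_pickle=True)
for c in((278,242),(507,242),(393,124),(393,358)): print(ray(w,(200+c[0]/3.3,60+c[1]/3.3),94).round(1))
E
```

```text
[[[0.012, -0.036, 0.002], 3.5], [[0.01, -0.037, 0.002], 3.5], [[0.008, -0.038, 0.002], 3.5], [[0.005, -0.038, 0.002], 3.5]]
end [530.1 -34.5 239.9] -109.0
[ 532.  -149.2   94. ]
[ 526.3 -214.5   94. ]
[ 560.7 -184.7   94. ]
[ 495.8 -179.1   94. ]
```

Call:
{"method": "drive_tool", "body": {
  "plan": [
    [[0.012,-0.036,0.002],3.5],
    [[0.01,-0.037,0.002],3.5],
    [[0.008,-0.038,0.002],3.5],
    [[0.005,-0.038,0.002],3.5],
    [[0,0,0],0],
    [[0,0,0],0]
  ]
}}

```text
clock: 28.18
position: [530.0, -34.7, 240.0]
ee_rot: [0.986, -0.165, -0.001, 0.001]
contact_force: [0.5, 0.2, -0.7]
gripper_width: 85.2
```

Run:
```python
from h import *
w=cam("wrist");st=arm.read_state()
print(st["position"],st["gripper_width"],st["clock"])
crop(w["image"],220,50,440,250,3,"pics/w19.png")
np.save("/tmp/w19.npy",[w],allow_pickle=True)
```

```text
[529.86589871 -35.0619117  240.37763993] 85.34142473465478 28.225
```

Call:
{"method": "drive_tool", "body": {
  "plan": [
    [[-0.05,0,0],0],
    [[-0.05,0,0],0],
    [[0,0,0],0],
    [[0,0,0],0]
  ]
}}

```text
clock: 28.72
position: [436.0, -2.5, 241.8]
ee_rot: [0.986, -0.165, 0.001, -0.0]
contact_force: [0.1, 0.2, -0.2]
gripper_width: 85.5
```

Run:
```python
from h import *
w=cam("wrist");st=arm.read_state()
print(st["position"],st["gripper_width"],st["clock"])
crop(w["image"],220,0,440,200,3,"pics/w20.png")
np.save("/tmp/w20.npy",[w],allow_pickle=True)
```

```text
[436.31689094  -2.46364045 241.65942902] 85.53288653982547 28.775
```

View pics/w19.png

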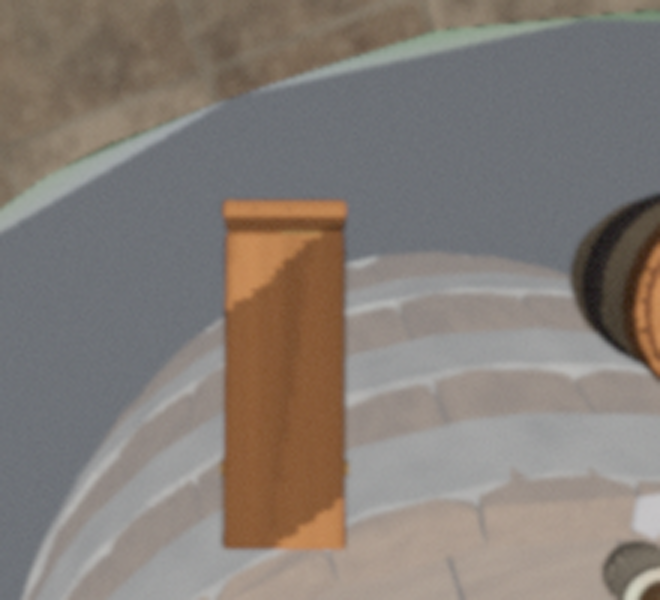

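View pics/w20.png

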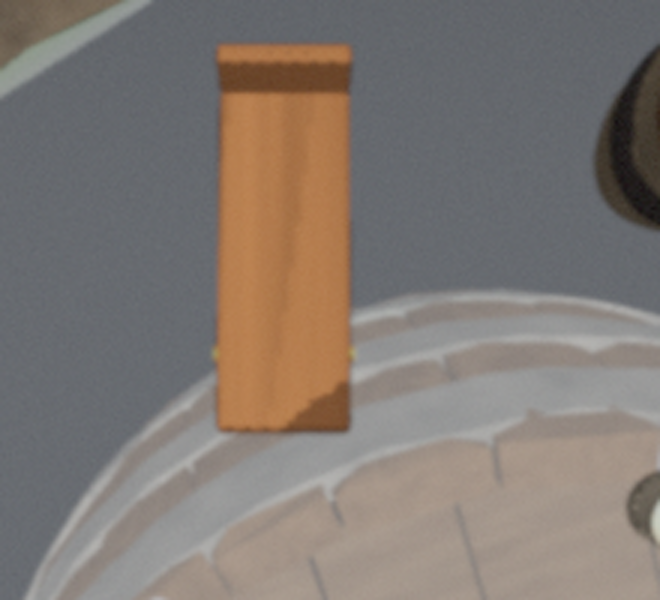

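Run:
```python
from h import *
a=np.load("/tmp/w19.npy",allow_pickle=True)[0];b=np.load("/tmp/w20.npy",allow_pickle=True)[0]
A=lambda x,y:(220+(x+.5)/3-.5,50+(y+.5)/3-.5)
B=lambda x,y:(220+(x+.5)/3-.5,0+(y+.5)/3-.5)
for n,p,q,z in(("cornerL",(225,232),(220,93),22),("cornerR",(345.5,232),(350,93),22),("endL",(223,548),(218,430),67.7),("endR",(346,548),(350,430),67.7)):
    X=tri(a,A(*p),b,B(*q));print(n,X.round(1),"at z:",ray(a,A(*p),z).round(1),ray(b,B(*q),z).round(1))
```

```text
cornerL [599.  -30.7  22.3] at z: [599.  -30.5  22. ] [599.  -30.8  22. ]
cornerR [584.  -74.3  22.2] at z: [584.  -74.4  22. ] [584.1 -74.3  22. ]
endL [492.    6.3  64.8] at z: [493.1   5.8  67.7] [492.1   5.7  67.7]
endR [477.1 -37.   64.8] at z: [478.2 -37.4  67.7] [477.4 -36.7  67.7]
```

```bash
python3 plan.py '[[401.4,-302.3,150,-100.9]]' 52
```

```text
[[[0.009, 0.042, 0.013], -1.2], [[0.008, 0.042, 0.013], -1.2], [[0.008, 0.043, 0.013], -1.1], [[0.007, 0.043, 0.013], -1.2], [[0.006, 0.043, 0.013], -1.1], [[0.005, 0.042, 0.013], -1.2], [[0.004, 0.043, 0.014], -1.1]]
end [ 401.8 -302.4  149.7] -100.9
```

Call:
{"method": "drive_tool", "body": {
  "plan": [
    [[0.009,0.042,0.013],-1.2],
    [[0.008,0.042,0.013],-1.2],
    [[0.008,0.043,0.013],-1.1],
    [[0.007,0.043,0.013],-1.2],
    [[0.006,0.043,0.013],-1.1],
    [[0.005,0.042,0.013],-1.2],
    [[0.004,0.043,0.014],-1.1],
    [[0,0,0],0],
    [[0,0,0],0]
  ]
}}

```text
clock: 29.9
position: [401.5, -302.7, 148.9]
ee_rot: [0.995, -0.096, -0.0, -0.0]
contact_force: [0.9, 1.5, -0.2]
gripper_width: 85.4
```

Run:
```python
from h import *
w=cam("wrist");st=arm.read_state()
print(st["position"],st["gripper_width"],st["clock"])
crop(w["image"],160,60,500,340,2.3,"pics/w21.png")
np.save("/tmp/w21.npy",[w],allow_pickle=True)
```

```text
[ 401.65438472 -302.17529416  149.24151156] 85.42156088635677 29.95
```

View pics/w21.png

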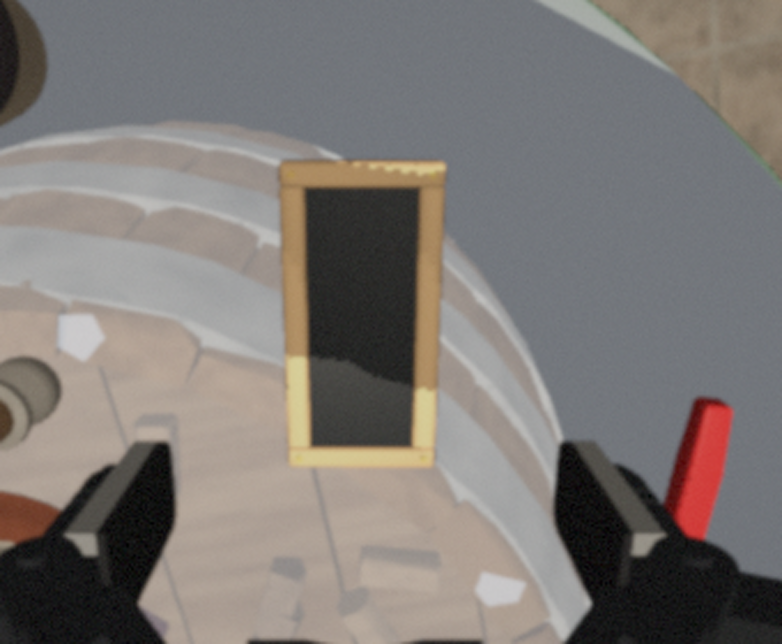

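Run:
```python
from h import *
w=np.load("/tmp/w21.npy",allow_pickle=True)[0]
C=lambda x,y:(160+(x+.5)/2.3-.5,60+(y+.5)/2.3-.5)
P=np.array([ray(w,C(*c),14) for c in((280,163),(446,162),(434,467),(289,466))]);print(P.round(1),P.mean(0).round(1))
```

```text
[[ 470.3 -284.    14. ]
 [ 458.6 -345.9   14. ]
 [ 331.7 -320.7   14. ]
 [ 344.3 -258.6   14. ]] [ 401.2 -302.3   14. ]
```

Call:
{"method": "drive_tool", "body": {
  "plan": [
    [[0,0,0.04],0],
    [[0,0,0.04],0],
    [[0,0,0.035],0],
    [[0,0,0],0],
    [[0,0,0],0]
  ]
}}

```text
clock: 30.58
position: [402.7, -302.0, 35.7]
ee_rot: [0.996, -0.094, 0.001, 0.0]
contact_force: [-0.1, 0.7, -0.1]
gripper_width: 85.2
```

Call:
{"method": "drive_tool", "body": {
  "plan": [
    [[-0.001,0,0.01],0],
    [[0,0,0.005],0],
    [[0,0,0],0],
    [[0,0,0],0]
  ]
}}

```text
clock: 31.08
position: [400.4, -301.9, 19.5]
ee_rot: [0.995, -0.095, 0.0, 0.0]
contact_force: [0.2, -0.4, 0.1]
gripper_width: 85.4
```

Run:
```python
from h import *
w=cam("wrist");st=arm.read_state();s=cam("side")
print(st["position"],st["gripper_width"],st["contact_force"].round(1))
crop(w["image"],160,60,500,340,2.3,"pics/w22.png")
crop(s["image"],270,230,390,320,6,"pics/s22.png")
```

```text
[ 400.47333003 -301.93577697   19.5081275 ] 85.42699979137907 [ 0.5 -0.5 -0.6]
```

View pics/w22.png

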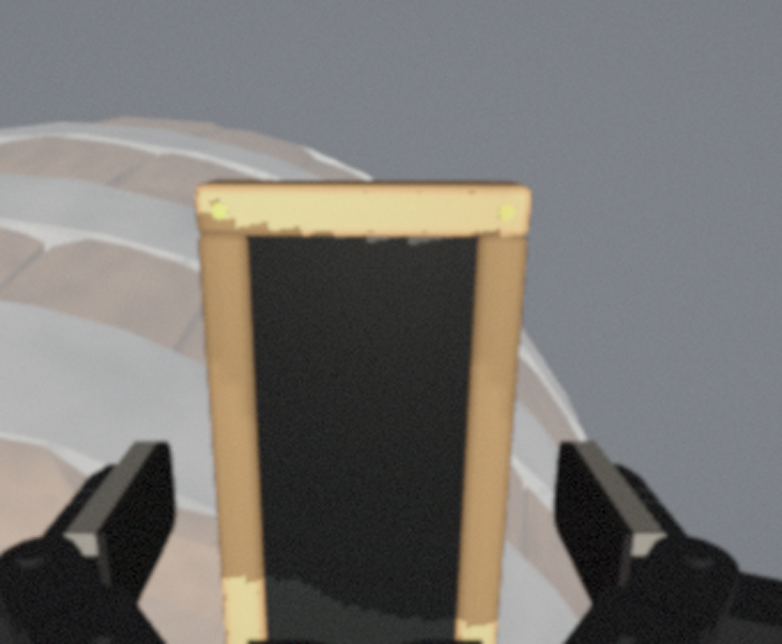

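View pics/s22.png

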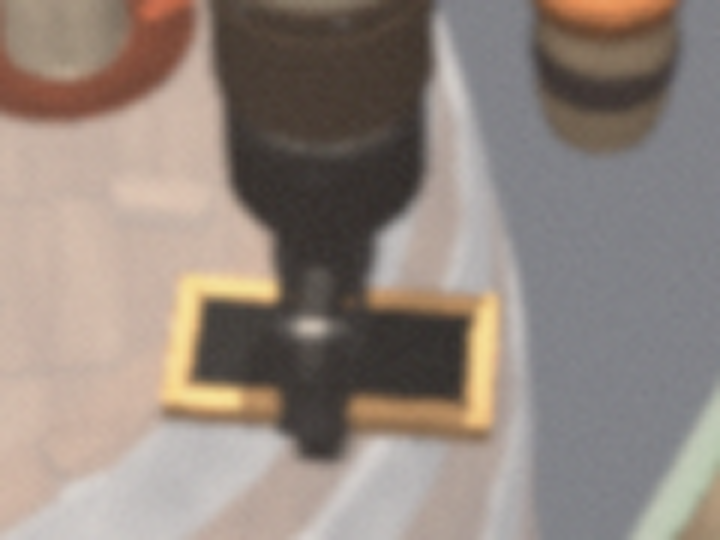

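Centred in the jaws, so I close and lift.

Call:
{"method": "drive_tool", "body": {
  "plan": [
    [[0.001,0,0],0],
    [[0,0,0],0],
    [[0,0,0],0],
    [[0,0,0],0],
    [[0,0,0],0],
    [[0,0,0],0]
  ],
  "fingers": 1
}}

```text
clock: 31.92
position: [401.6, -302.1, 19.9]
ee_rot: [0.996, -0.095, 0.0, 0.0]
contact_force: [-1.1, 0.5, 4.7]
gripper_width: 62.7
```

Call:
{"method": "drive_tool", "body": {
  "plan": [
    [[0,0,-0.005],0],
    [[0,0,-0.01],0],
    [[0,0,-0.03],0],
    [[0,0,-0.05],0],
    [[0,0,-0.05],0],
    [[0,0,0],0],
    [[0,0,0],0]
  ]
}}

```text
clock: 32.8
position: [400.3, -301.4, 163.7]
ee_rot: [0.995, -0.095, -0.001, -0.001]
contact_force: [-0.5, 0.3, -4.1]
gripper_width: 62.6
```

```bash
python3 - <<'E'
from h import *
w=cam("wrist");st=arm.read_state();s=cam("side")
print(st["position"],st["gripper_width"],st["contact_force"].round(1))
crop(w["image"],160,60,500,340,2.3,"pics/w23.png")
crop(s["image"],260,170,400,290,5,"pics/s23.png")
np.save("/tmp/w23.npy",[w],allow_pickle=True)
E
python3 plan.py '[[500,-170,190,-104],[535.7,-33.2,165,-109.1]]' 48
```

```text
[ 400.03727322 -301.40998848  163.0332617 ] 62.489107379131525 [-0.1  0.5 -2.5]
[[[0.018, -0.037, -0.007], 0.8], [[0.018, -0.037, -0.007], 0.8], [[0.017, -0.038, -0.007], 0.7], [[0.017, -0.037, -0.006], 0.8], [[0.001, -0.047, 0.008], 1.7], [[-0.001, -0.047, 0.008], 1.7], [[-0.003, -0.048, 0.009], 1.7]]
end [535.3 -32.8 164.7] -109.1
```

View pics/w23.png

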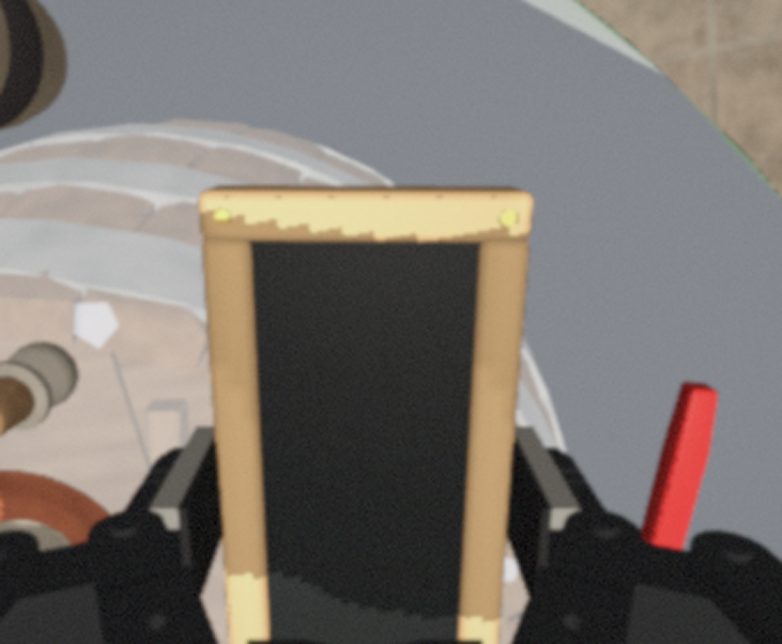

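View pics/s23.png

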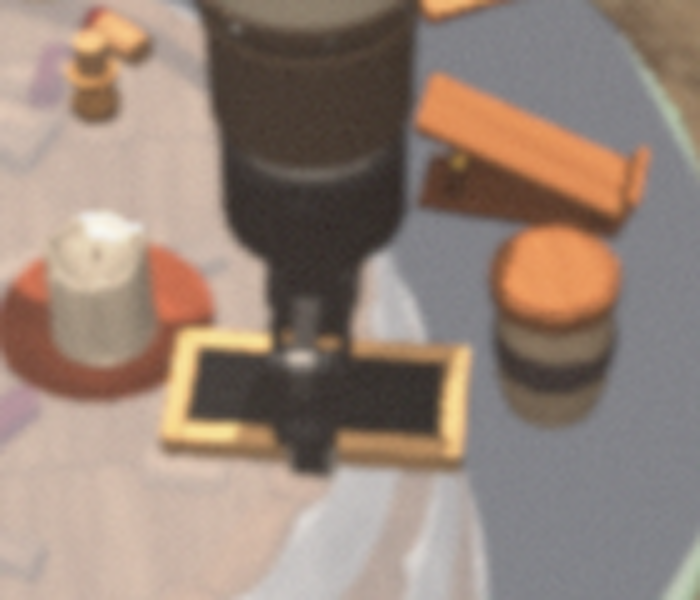

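Call:
{"method": "drive_tool", "body": {
  "plan": [
    [[0.018,-0.037,-0.007],0.8],
    [[0.018,-0.037,-0.007],0.8],
    [[0.017,-0.038,-0.007],0.7],
    [[0.017,-0.037,-0.006],0.8],
    [[0.001,-0.047,0.008],1.7],
    [[-0.001,-0.047,0.008],1.7],
    [[-0.003,-0.048,0.009],1.7],
    [[0,0,0],0],
    [[0,0,0],0]
  ]
}}

```text
clock: 34.02
position: [535.7, -33.4, 164.9]
ee_rot: [0.986, -0.166, -0.002, 0.001]
contact_force: [-0.5, -0.5, -2.9]
gripper_width: 62.2
```

```bash
python3 plan.py '[[535.7,-33.2,110,-109.1]]' 30; python3 -c "
from h import *
s=arm.read_state();print(s['position'],s['contact_force'],s['wrist_torque'])"
```

```text
[[[0.0, 0.0, 0.027], 0.0], [[0.0, 0.0, 0.028], 0.0]]
end [535.7 -33.4 109.9] -109.1
[535.72488372 -33.39256362 164.88341432] [-0.48059432 -0.48380357 -2.9251237 ] [-0.03650156 -0.01132887 -0.04417584]
```

Call:
{"method": "drive_tool", "body": {
  "plan": [
    [[0,0,0.025],0],
    [[0,0,0.025],0],
    [[0,0,0.014],0],
    [[0,0,0],0],
    [[0,0,0],0]
  ]
}}

```text
clock: 34.65
position: [537.2, -33.6, 103.2]
ee_rot: [0.986, -0.166, 0.001, -0.0]
contact_force: [0.9, 0.5, -2.6]
gripper_width: 62.7
```

Run:
```python
from h import *
s=cam("side");st=arm.read_state()
print(st["position"],st["gripper_width"],st["contact_force"].round(1))
crop(s["image"],310,150,430,250,6,"pics/s24.png")
```

```text
[537.23938575 -33.44511112 103.34553374] 62.45189319029784 [-0.2  0.8 -3.6]
```

View pics/s24.png

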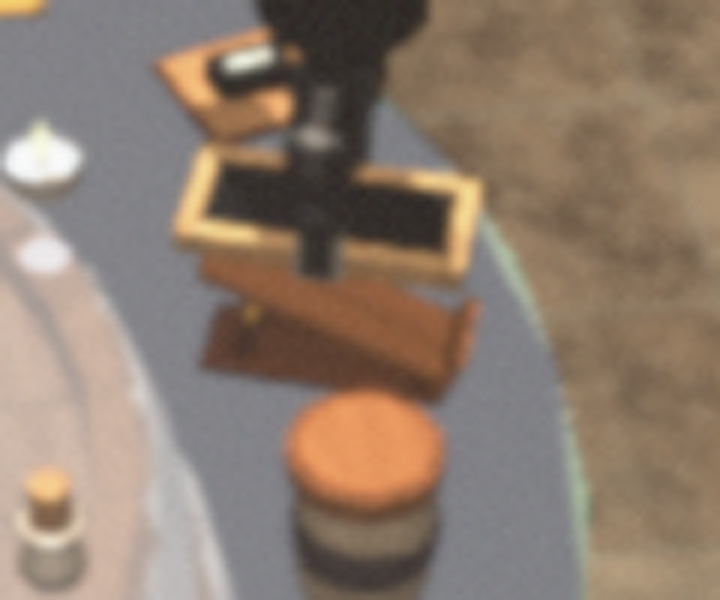

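Call:
{"method": "drive_tool", "body": {
  "plan": [
    [[-0.001,0,0.008],0],
    [[0,0,0.006],0],
    [[0,0,0],0],
    [[0,0,0],0]
  ]
}}

```text
clock: 35.2
position: [535.5, -33.0, 88.3]
ee_rot: [0.986, -0.166, -0.0, 0.0]
contact_force: [-0.5, 0.1, -3.5]
gripper_width: 62.5
```

Call:
{"method": "drive_tool", "body": {
  "plan": [
    [[0,0,0.004],0],
    [[0,0,0],0]
  ]
}}

```text
clock: 35.45
position: [536.3, -33.0, 85.6]
ee_rot: [0.986, -0.165, 0.001, 0.0]
contact_force: [0.0, 1.2, 4.8]
gripper_width: 62.4
```

Call:
{"method": "drive_tool", "body": {
  "plan": [
    [[0,0,0.004],0],
    [[0,0,0],0]
  ]
}}

```text
clock: 35.7
position: [537.2, -33.0, 82.2]
ee_rot: [0.986, -0.165, 0.002, -0.0]
contact_force: [-0.5, -0.4, 6.8]
gripper_width: 62.4
```

Call:
{"method": "drive_tool", "body": {
  "plan": [
    [[-0.001,0,0.004],0],
    [[0,0,0.004],0],
    [[0,0,0],0]
  ]
}}

```text
clock: 36.08
position: [538.2, -32.9, 75.1]
ee_rot: [0.986, -0.165, 0.004, -0.0]
contact_force: [2.8, -3.8, 7.1]
gripper_width: 62.4
```

Run:
```python
from h import *
s=cam("side");st=arm.read_state()
print(st["position"],st["gripper_width"],st["contact_force"].round(1))
crop(s["image"],310,150,430,250,6,"pics/s25.png")
```

```text
[538.15007059 -32.88351736  75.10241149] 62.66282295215006 [ 3.2 -3.   8. ]
```

View pics/s25.png

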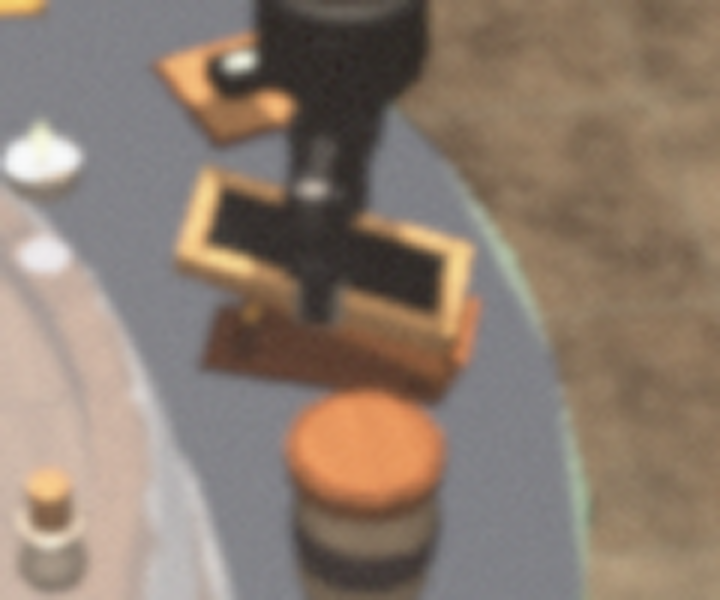

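Call:
{"method": "drive_tool", "body": {
  "plan": [
    [[-0.002,0,0.003],0],
    [[0,0,0.003],0],
    [[0,0,0],0]
  ]
}}

```text
clock: 36.5
position: [538.0, -32.3, 69.6]
ee_rot: [0.986, -0.164, 0.006, -0.001]
contact_force: [5.1, -6.8, 6.7]
gripper_width: 62.2
```

Run:
```python
from h import *
s=cam("side");st=arm.read_state()
print(st["position"],st["gripper_width"],st["contact_force"].round(1))
crop(s["image"],310,150,430,250,6,"pics/s26.png")
```

```text
[538.02655636 -32.3649161   69.63142765] 62.55194385321285 [ 5.7 -6.1  7.3]
```

View pics/s26.png

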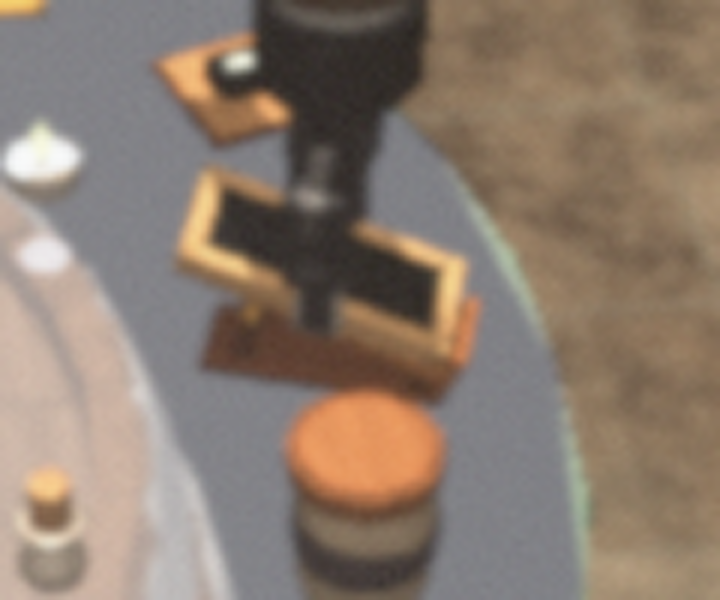

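Call:
{"method": "drive_tool", "body": {
  "plan": [
    [[-0.002,0,0.003],0],
    [[0,0,0],0]
  ]
}}

```text
clock: 36.8
position: [537.5, -31.6, 67.0]
ee_rot: [0.986, -0.164, 0.007, -0.001]
contact_force: [8.2, -7.0, 6.7]
gripper_width: 62.4
```

Call:
{"method": "drive_tool", "body": {
  "plan": [
    [[0,0,0.002],0],
    [[0,0,0],0]
  ]
}}

```text
clock: 37.05
position: [537.4, -31.6, 65.6]
ee_rot: [0.986, -0.164, 0.007, -0.001]
contact_force: [6.4, -6.9, 9.9]
gripper_width: 62.4
```

Run:
```python
from h import *
s=cam("side");w=cam("wrist");st=arm.read_state()
print(st["position"],st["gripper_width"],st["contact_force"].round(1))
crop(s["image"],310,150,430,250,6,"pics/s27.png")
crop(w["image"],160,60,500,340,2.3,"pics/w27.png")
```

```text
[537.38778555 -31.58062032  65.62684704] 62.51425224226657 [ 6.3 -6.   9.7]
```

View pics/s27.png

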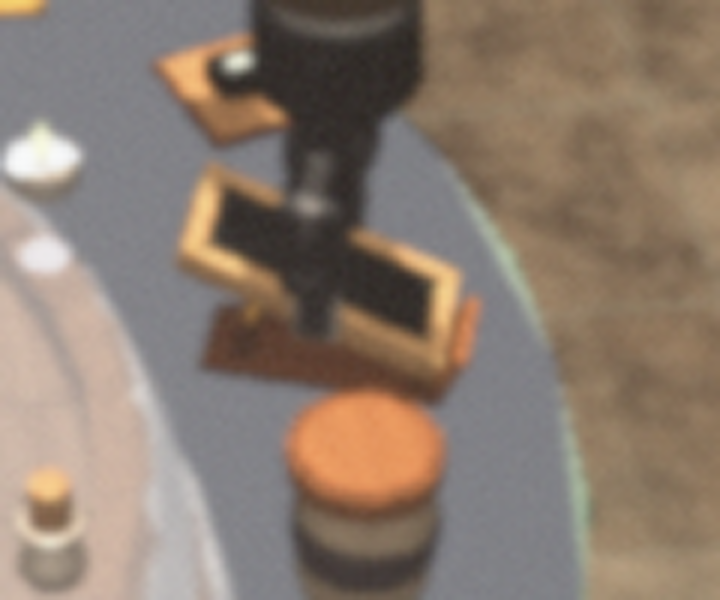

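View pics/w27.png

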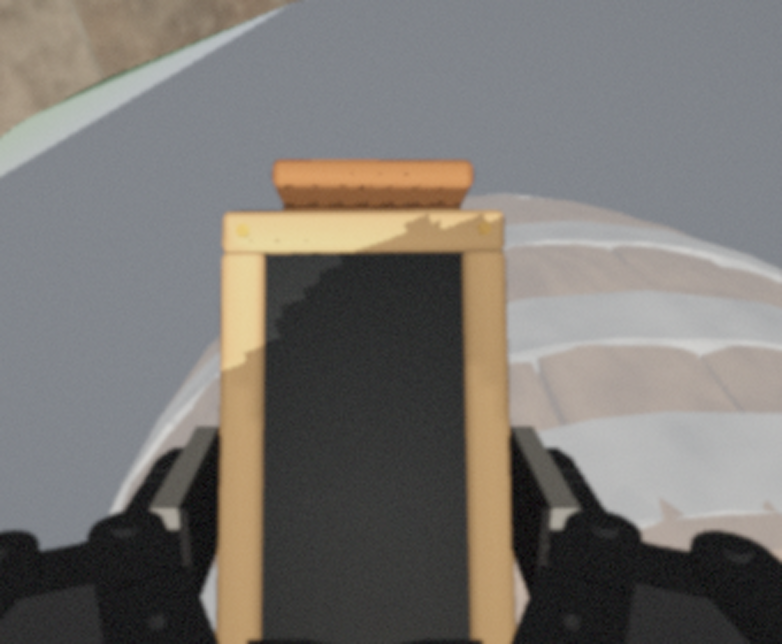

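Call:
{"method": "drive_tool", "body": {
  "plan": [
    [[0,0.002,0.002],0],
    [[0,0,0.002],0],
    [[0,0,0],0]
  ]
}}

```text
clock: 37.52
position: [537.5, -31.9, 65.5]
ee_rot: [0.987, -0.164, 0.008, -0.002]
contact_force: [-2.1, 4.0, 34.8]
gripper_width: 62.6
```

Run:
```python
from h import *
s=cam("side");w=cam("wrist");st=arm.read_state()
print(st["position"],st["ee_rot"],st["gripper_width"],st["contact_force"].round(1))
crop(s["image"],310,150,430,250,6,"pics/s28.png")
crop(w["image"],160,60,500,340,2.3,"pics/w28.png")
```

```text
[537.52786189 -31.84543286  65.4539177 ] [ 0.98650561 -0.16349562  0.00850915 -0.00186025] 62.37889841043928 [-2.8  4.7 34.8]
```

View pics/s28.png

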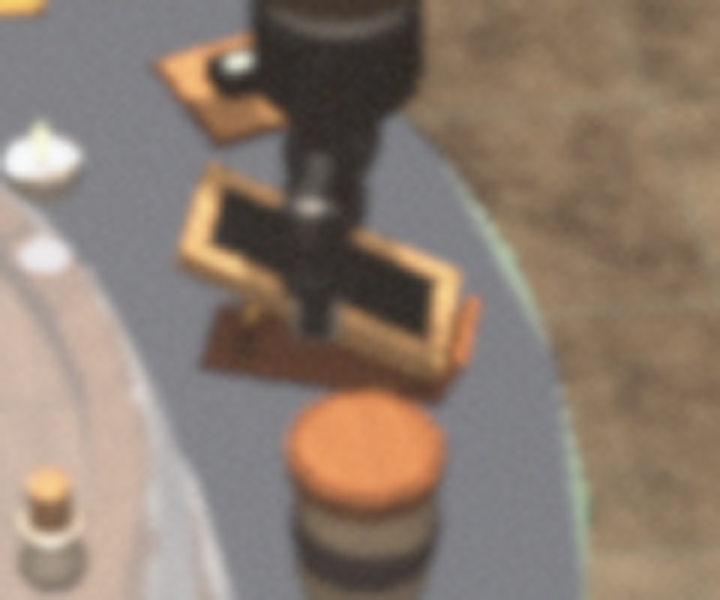

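View pics/w28.png

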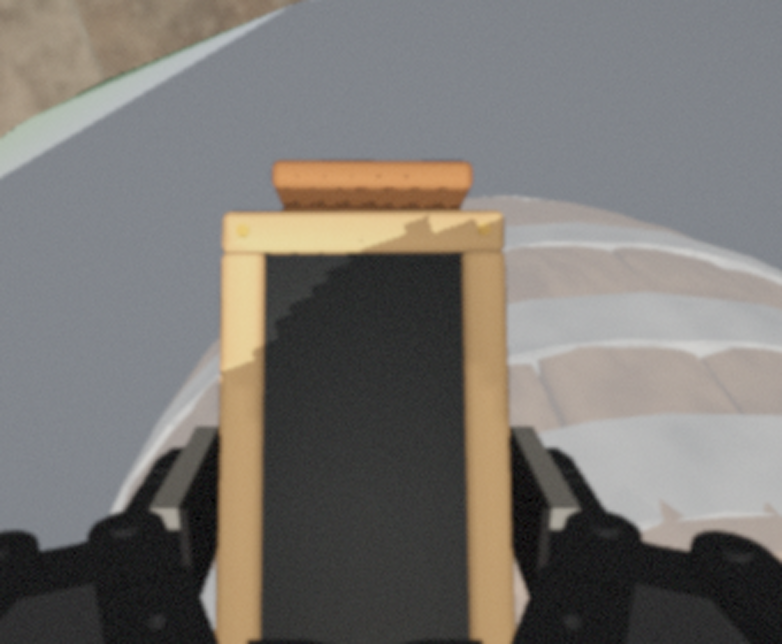

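Call:
{"method": "drive_tool", "body": {
  "plan": [
    [[0,0,-0.003],0],
    [[0,0,0],0],
    [[0,0,0],0]
  ]
}}

```text
clock: 38.0
position: [537.5, -31.9, 65.6]
ee_rot: [0.986, -0.164, 0.008, -0.002]
contact_force: [4.0, 1.1, 15.5]
gripper_width: 62.2
```

Call:
{"method": "drive_tool", "body": {
  "plan": [
    [[0,0,-0.001],0],
    [[0,0,0],0]
  ]
}}

```text
clock: 38.25
position: [537.5, -31.9, 65.6]
ee_rot: [0.986, -0.164, 0.008, -0.002]
contact_force: [6.7, 1.5, 9.1]
gripper_width: 62.2
```

Call:
{"method": "drive_tool", "body": {
  "plan": [
    [[0,0,0],0],
    [[0,0,0],0],
    [[0,0,0],0],
    [[0,0,0],0],
    [[0,0,0],0]
  ],
  "fingers": -1
}}

```text
clock: 38.88
position: [530.0, -33.3, 61.1]
ee_rot: [0.986, -0.166, -0.0, 0.0]
contact_force: [0.1, 0.3, 0.3]
gripper_width: 85.4
```

Run:
```python
from h import *
s=cam("side");w=cam("wrist");st=arm.read_state()
print(st["position"],st["gripper_width"],st["contact_force"].round(1))
crop(s["image"],310,150,430,250,6,"pics/s29.png")
crop(w["image"],160,60,500,340,2.3,"pics/w29.png")
```

```text
[530.06621322 -33.29212178  61.20650759] 85.40550290564988 [ 0.7 -0.2  0.1]
```

View pics/s29.png

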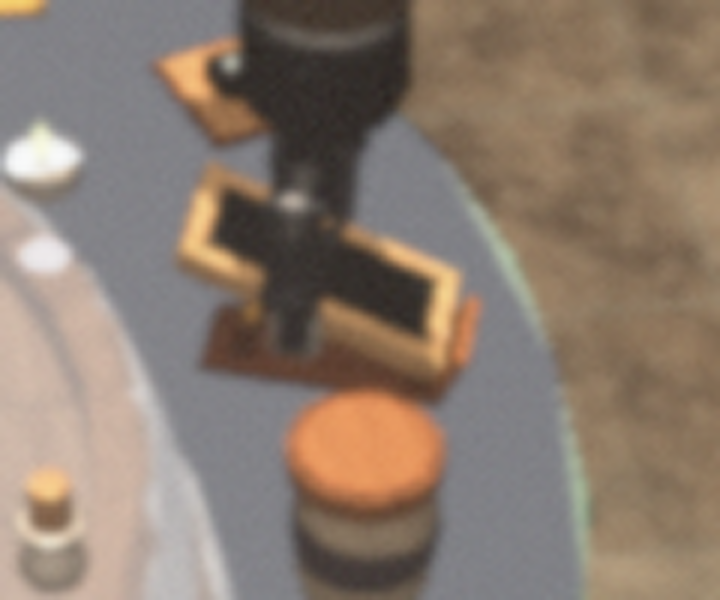

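View pics/w29.png

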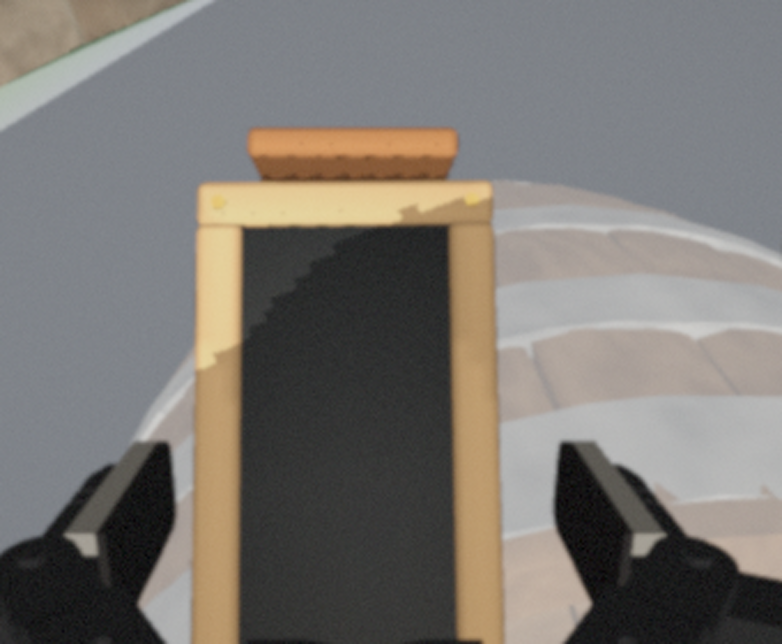

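Call:
{"method": "drive_tool", "body": {
  "plan": [
    [[0,-0.003,-0.01],0],
    [[0,0,-0.04],0],
    [[0,0,-0.05],0],
    [[-0.03,0,-0.05],0],
    [[-0.03,0,-0.03],0],
    [[0,0,0],0],
    [[0,0,0],0]
  ]
}}

```text
clock: 39.85
position: [474.3, -10.7, 241.3]
ee_rot: [0.986, -0.166, 0.0, -0.0]
contact_force: [-0.2, -0.6, 0.1]
gripper_width: 85.3
```

Run:
```python
from h import *
s=cam("side");w=cam("wrist");st=arm.read_state()
print(st["position"],st["gripper_width"],st["clock"])
crop(s["image"],310,150,430,250,6,"pics/s30.png")
crop(w["image"],220,30,440,230,3,"pics/w30.png")
np.save("/tmp/w30.npy",[w],allow_pickle=True)
```

```text
[474.40069299 -10.97796468 240.22838786] 85.34402199857223 39.95
```

View pics/s30.png

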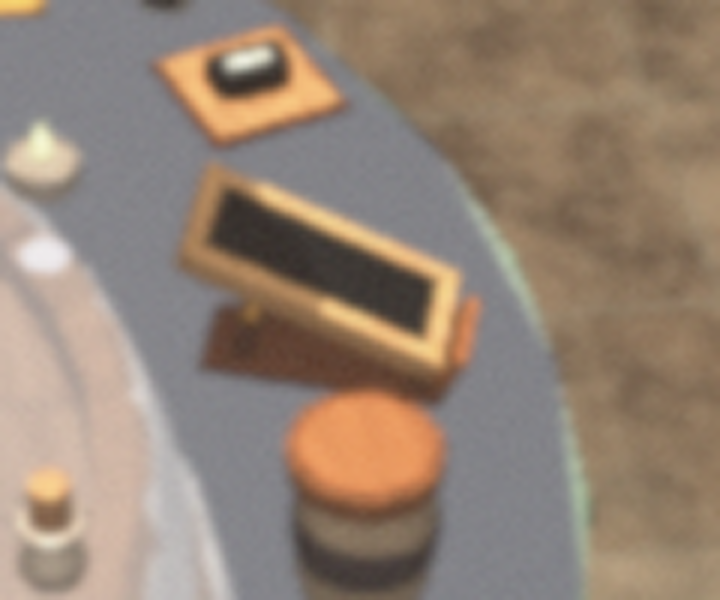

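View pics/w30.png

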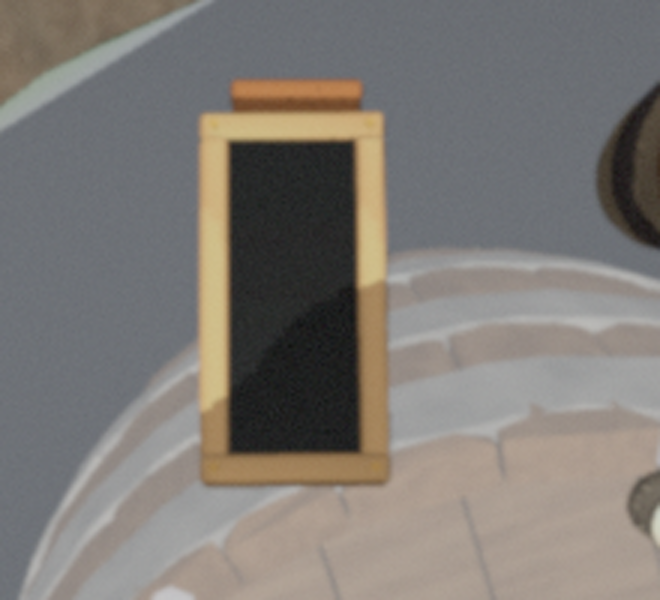

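```bash
cat > ch.py <<'E'
from h import *
th=np.radians(22);h=np.array([-.945,.327,0]);h/=np.linalg.norm(h)
X=h*np.cos(th)+np.array([0,0,np.sin(th)]);Y=np.cross([0,0,1],h);Z=np.cross(X,Y);O=np.array([591.5,-52.5,22])
M=np.c_[X,Y,Z]
def run(w,px):
    px=np.array(px,float)
    for xc in(65,67,69,71):
        c=[O+M@np.array([xc+a*65,b*32,14]) for a,b in((-1,-1),(-1,1),(1,1),(1,-1))]
        p=proj(w,np.array(c)); 
        q=px if np.linalg.norm(p-px)<np.linalg.norm(p[[1,0,3,2]]-px) else px[[1,0,3,2]]
        print(xc,(q-p).round(1).tolist())
    obj=np.array([[-65,-32,0],[-65,32,0],[65,32,0],[65,-32,0]],float)
    ok,r,t=cv2.solvePnP(obj,q,w["K"],None,flags=cv2.SOLVEPNP_IPPE)
    Rw=w["R"].T@cv2.Rodrigues(r)[0];c=w["R"].T@(t.ravel()-w["t"])
    print("centre top in easel",(M.T@(c-O)).round(1),"tilt of normal deg",np.degrees(np.arccos(abs(Rw[:,2]@Z))).round(1),"len axis",np.degrees(np.arccos(abs(Rw[:,0]@X))).round(1))
E
python3 - <<'E'
from ch import *
w=np.load("/tmp/w30.npy",allow_pickle=True)[0]
run(w,[(220+(x+.5)/3-.5,30+(y+.5)/3-.5) for x,y in((200,113),(385,114),(389,484),(203,485))])
E
```

```text
65 [[-1.6, 4.6], [-1.2, 5.0], [-1.2, 5.1], [0.5, 5.4]]
67 [[-1.6, 2.8], [-1.2, 3.1], [-1.2, 3.1], [0.5, 3.4]]
69 [[-1.6, 1.0], [-1.2, 1.3], [-1.3, 1.1], [0.5, 1.4]]
71 [[-1.6, -0.8], [-1.2, -0.5], [-1.3, -0.9], [0.5, -0.6]]
centre top in easel [69.6 -0.8 10.9] tilt of normal deg 2.5 len axis 2.0
```

Call:
{"method": "drive_tool", "body": {
  "plan": [
    [[-0.03,0,0.02],0],
    [[0,0,0.04],0],
    [[0,0,0.04],0],
    [[0,0,0.03],0],
    [[0,0,0.005],0],
    [[0,0,0],0],
    [[0,0,0],0],
    [[0,0,0],0]
  ],
  "fingers": 1
}}

```text
clock: 40.95
position: [446.7, -0.8, 107.3]
ee_rot: [0.986, -0.166, 0.001, -0.001]
contact_force: [0.8, 0.7, -0.4]
gripper_width: -0.3
```

Run:
```python
from ch import *
s=cam("side");w=cam("wrist");st=arm.read_state()
p=st["position"];print(p,st["gripper_width"],st["contact_force"].round(1),"d",(p-O)@h,"lat",(p-O)@Y)
crop(s["image"],310,150,430,250,6,"pics/s31.png")
crop(w["image"],160,60,500,340,2.3,"pics/w31.png")
```

```text
[446.41777017  -0.8815293  107.03427292] -0.3135151328520057 [ 0.1 -0.2  0.1] d 153.98548881778592 lat -1.3375964264809328
```

View pics/s31.png

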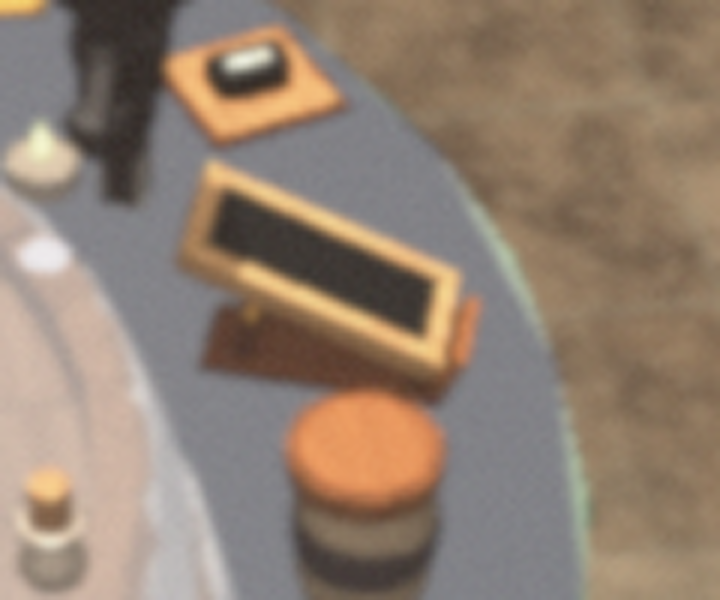

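View pics/w31.png

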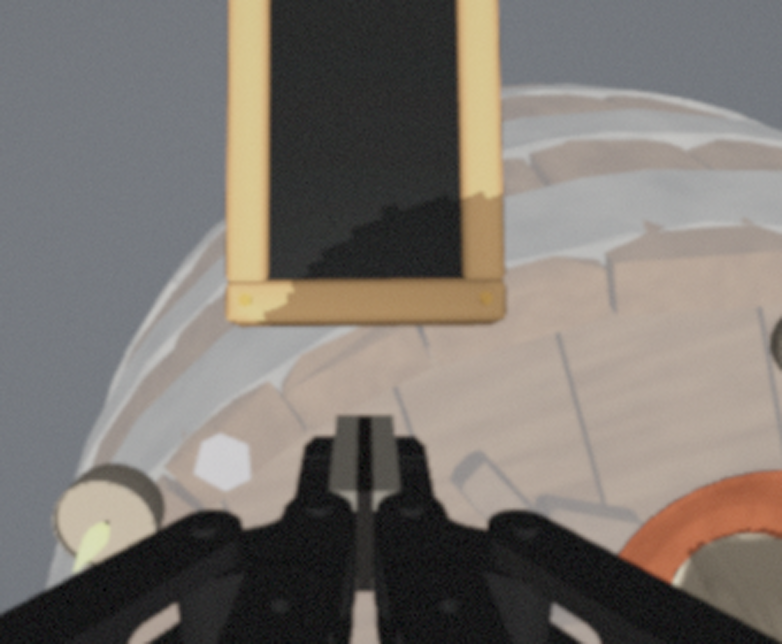

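Call:
{"method": "drive_tool", "body": {
  "plan": [
    [[0.01,0,0.005],0],
    [[0.006,0,0],0],
    [[0,0,0],0],
    [[0,0,0],0]
  ]
}}

```text
clock: 41.55
position: [461.1, -6.4, 101.2]
ee_rot: [0.986, -0.166, -0.0, 0.0]
contact_force: [0.1, 0.4, -0.5]
gripper_width: 0.2
```

Call:
{"method": "drive_tool", "body": {
  "plan": [
    [[0.003,0,0],0],
    [[0,0,0],0]
  ]
}}

```text
clock: 41.8
position: [464.2, -7.2, 101.4]
ee_rot: [0.986, -0.166, 0.0, -0.0]
contact_force: [-0.5, -0.4, -0.6]
gripper_width: -0.0
```

Run:
```python
from ch import *
w=cam("wrist");st=arm.read_state()
p=st["position"];print(p,st["contact_force"].round(1),"d",(p-O)@h,"lat",(p-O)@Y)
crop(w["image"],160,60,500,340,2.3,"pics/w32.png")
```

```text
[464.08579807  -7.19606    101.35698019] [-0.8 -0.4 -0.4] d 135.2239193940012 lat -1.14780567001144
```

View pics/w32.png

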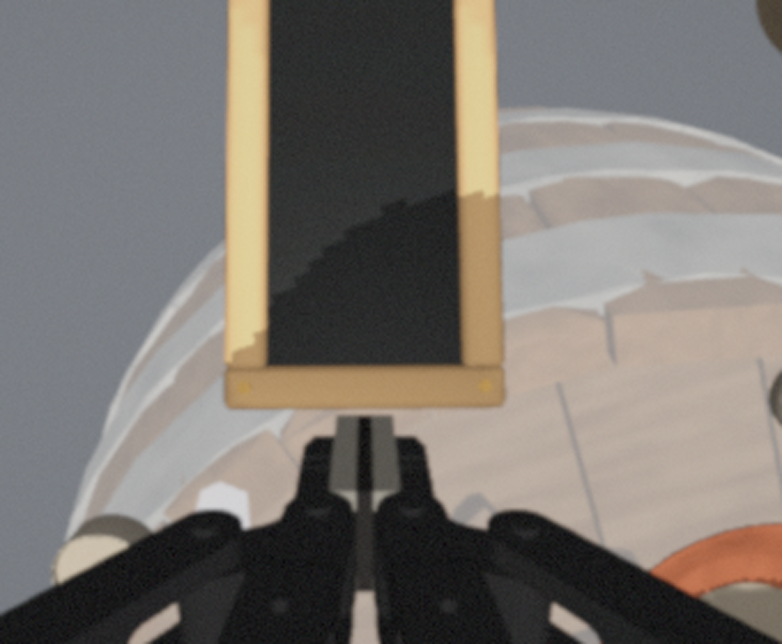

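Call:
{"method": "drive_tool", "body": {
  "plan": [
    [[0.002,0,0],0],
    [[0.001,0,0],0],
    [[0,0,0],0]
  ]
}}

```text
clock: 42.22
position: [466.9, -8.2, 101.3]
ee_rot: [0.986, -0.166, -0.0, 0.0]
contact_force: [1.2, 0.6, -0.3]
gripper_width: 0.0
```

Call:
{"method": "drive_tool", "body": {
  "plan": [
    [[0.002,0,0],0],
    [[0,0,0],0]
  ]
}}

```text
clock: 42.48
position: [469.0, -8.9, 101.3]
ee_rot: [0.986, -0.166, 0.0, -0.0]
contact_force: [0.9, 0.2, 0.9]
gripper_width: -0.5
```

Run:
```python
from ch import *
w=cam("wrist");s=cam("side");st=arm.read_state()
p=st["position"];print(p,st["contact_force"].round(1),"d",(p-O)@h,"lat",(p-O)@Y)
crop(w["image"],160,60,500,340,2.3,"pics/w33.png")
crop(s["image"],310,150,430,250,6,"pics/s33.png")
```

```text
[468.92157215  -8.83239034 101.36083963] [ 0.3  0.  -0.3] d 130.11891544790194 lat -1.1827724266191963
```

View pics/w33.png

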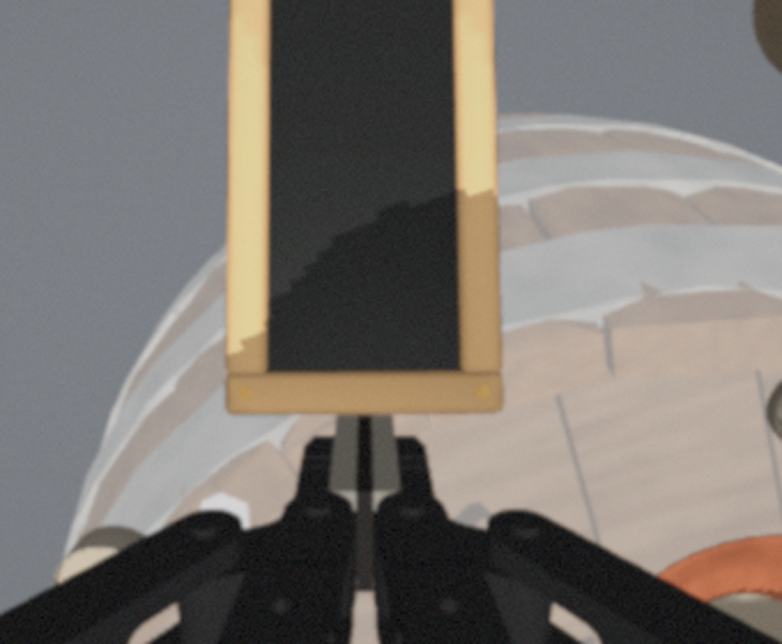

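View pics/s33.png

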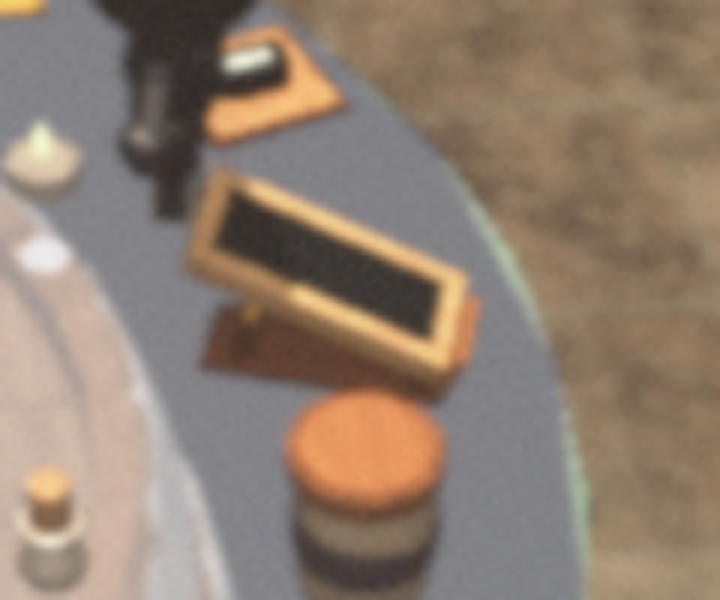

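Call:
{"method": "drive_tool", "body": {
  "plan": [
    [[0.001,0,0],0],
    [[0,0,0],0]
  ]
}}

```text
clock: 42.82
position: [469.7, -9.2, 101.3]
ee_rot: [0.986, -0.166, -0.0, 0.0]
contact_force: [-0.4, -0.2, -0.2]
gripper_width: -0.3
```

Call:
{"method": "drive_tool", "body": {
  "plan": [
    [[-0.01,0,0],0],
    [[-0.02,0,-0.03],0],
    [[0,0,-0.05],0],
    [[0.03,0,-0.05],0],
    [[0,0,-0.01],0],
    [[0,0,0],0],
    [[0,0,0],0]
  ]
}}

```text
clock: 43.7
position: [468.2, -9.2, 239.7]
ee_rot: [0.986, -0.166, -0.002, 0.001]
contact_force: [0.2, -0.4, -0.1]
gripper_width: -0.3
```

Run:
```python
from h import *
s=cam("side");w=cam("wrist");t=cam("top");st=arm.read_state()
print(st["position"],st["contact_force"].round(1),st["clock"])
cv2.imwrite("pics/s34.png",s["image"][:,:,::-1])
crop(t["image"],180,130,430,250,3.2,"pics/t34.png")
crop(w["image"],220,30,440,230,3,"pics/w34.png")
np.save("/tmp/w34.npy",[w],allow_pickle=True)
```

```text
[468.84928311  -9.20386688 240.06694917] [-0.1  1.1 -0.3] 43.85
```

View pics/w34.png

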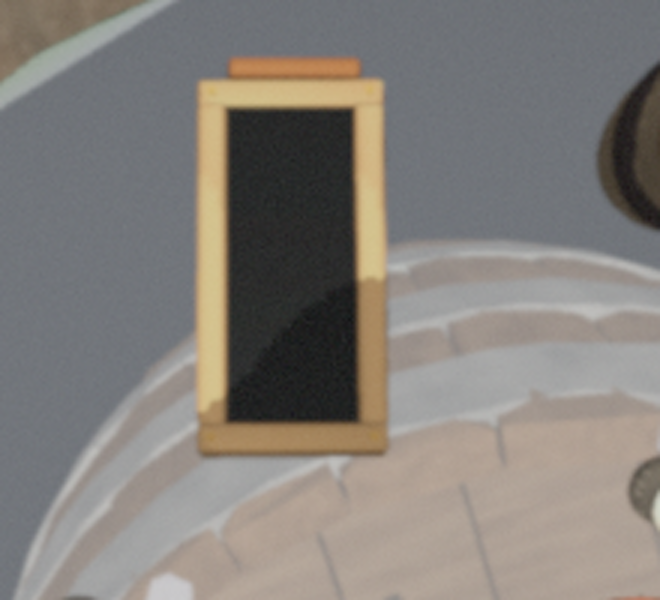

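View pics/s34.png

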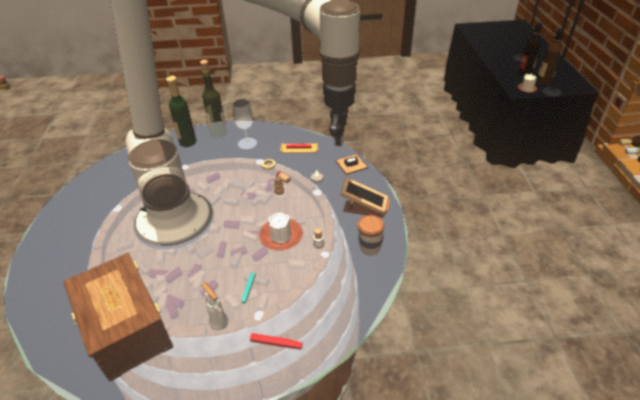

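View pics/t34.png

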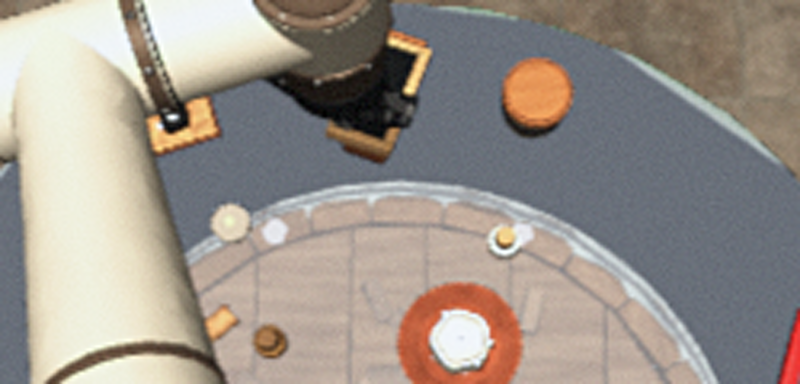

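Run:
```python
from ch import *
w=np.load("/tmp/w34.npy",allow_pickle=True)[0]
run(w,[(220+(x+.5)/3-.5,30+(y+.5)/3-.5) for x,y in((197,80),(384,80),(387,452),(199,453))])
```

```text
65 [[-1.7, 0.9], [-1.2, 0.9], [-1.6, 0.6], [0.1, 0.8]]
67 [[-1.7, -0.9], [-1.2, -1.0], [-1.6, -1.4], [0.1, -1.1]]
69 [[-1.6, -2.8], [-1.3, -2.8], [-1.6, -3.4], [0.1, -3.1]]
71 [[-1.6, -4.6], [-1.3, -4.7], [-1.6, -5.4], [0.1, -5.1]]
centre top in easel [65.1 -1.1 11.3] tilt of normal deg 1.2 len axis 1.2
```

```bash
python3 -c "
from h import *
print(arm.job_done())"
```

```text
the job is handed in; nothing more can be done
None
```

I finished all four placings in order and handed the job in at about 44 s of the 115 s. No verdict is reported, so these are my own last measurements:

| Item | Last check | Allowed |
|---|---|---|
| Wax stick on brass rest | By eye, within about 3 mm of the middle and lengthwise | 12 mm |
| Foil cutter on cork pad | About 2 mm off centre, flat | 13 mm |
| Cover on beaker | About 2 mm off centre, flat | 10 mm |
| Slate on easel | Centre 65–66 mm up the slope, about 1 mm sideways, 1.2° off in tilt and length | 60–72 mm, 12 mm, about 5.7° (tilt) and 8.6° (length) |

- **Slate:** the tool can only point straight down, so I pressed the slate onto the easel to let it tilt in the jaws. The upward force on the tool peaked at about 35 N. After release the slate sat about 5 mm short of the ledge, so I nudged it down against the ledge with closed fingers.
- **Bystanders:** the stopper and tea light looked unmoved in the last side and top views. I compared them by eye only.
- **Readings that disagreed:**
  - Heights from the first side and top views came out about 3–4 mm low, and about 10 mm low for the beaker rim. Two wrist-camera views later put the rim at 78.7 mm against 80 mm in the text.
  - The slate fit gave its top at 11.3 mm above the easel board instead of 14 mm; I took that as camera depth error.

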